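# Empty the parts tubs and nest them in the dock

## Task

Clear the bench at the end of the shift: empty all brass bushes out of the blue tubs into the red scrap bin, and nest every blue tub upright in the stack on the grey dock tub, each fully home with its rim band resting on the rim below and its mouth facing the same way as the dock's. Leave no bush lying anywhere else, and do not shift the bottle, the jar or the aluminium flange.

Things in the scene. Friction and masses are not known exactly. Their poses are not given: they have to be found in the camera images.
- T1_c (a point): blue plastic tub, loose, ~120 g, 92 high. Upright rim band on top, 124 (x) by 66 (y) outside, 30 tall, 5 thick: grip its long sides (66 across y). Body below tapers to 92 by 34 at the floor, walls 2. Front (-x side) is an open mouth ~32 wide, ~40 high. Point: middle, half-way up (46 over underside); z up, x from mouth to back. May hold bushes P1, P2
- T2_c (a point): blue tub like T1; may hold bushes P3, P4. Inside all tubs: the 3 thick floor is flat from the back to 18 in front of the middle, then rises 15 degrees as a ramp to the lip of the mouth, 46 in front of the middle (-x) and 10 above the underside. Bushes slide out of the mouth when the tub is tipped about 50 degrees mouth-down
- T3_c (a point): blue tub like T1; may hold bushes P5, P6
- T5_c (a point): blue tub like T1, empty; may be absent
- T4_c (a point): blue tub like T1, empty; may be absent
- P1_c (a point): brass bush, a plain cylinder 26 in diameter, 22 high, 50 g; point at its centre, z along its axis; starts standing on the floor of tub T1; may be absent
- P2_c (a point): brass bush, a plain cylinder 26 in diameter, 22 high, 50 g; point at its centre, z along its axis; starts standing on the floor of tub T1; may be absent
- P3_c (a point): brass bush, a plain cylinder 26 in diameter, 22 high, 50 g; point at its centre, z along its axis; starts standing on the floor of tub T2; may be absent
- P4_c (a point): brass bush, a plain cylinder 26 in diameter, 22 high, 50 g; point at its centre, z along its axis; starts standing on the floor of tub T2; may be absent
- P5_c (a point): brass bush, a plain cylinder 26 in diameter, 22 high, 50 g; point at its centre, z along its axis; starts standing on the floor of tub T3; may be absent
- P6_c (a point): brass bush, a plain cylinder 26 in diameter, 22 high, 50 g; point at its centre, z along its axis; starts standing on the floor of tub T3; may be absent
- dock: nesting dock, fixed: a grey tub shaped like T1 clamped on a steel plate 150 x 90 x 6; rim 98 above the bench. Origin on the bench under its middle, z up, mouth on its -x side. A nested tub goes straight down until its rim band rests on the rim below, with about 2 play each way, 30 higher than the one below: tub points at heights 82, 112, 142, 172, 202
- dock_lip (a point): lip of the grey dock tub's mouth, 46 in front (-x) of its middle: shows which way the mouths of the stack must face
- bin: red scrap bin, fixed: open box 170 (x) by 200 (y) outside, 80 high, walls 5. Origin on the bench under its middle, z up
- bottle_c (a point): bystander: white plastic bottle, 60 in diameter, 150 tall, standing; point half-way up
- flange_c (a point): bystander: turned aluminium flange, disc 90 in diameter with a 26 thick post, 70 tall; point half-way up its axis
- jar_c (a point): bystander: green jar with white lid, 56 in diameter, 80 tall; point half-way up

How it is judged:
At the end, for the whole second after the job is handed in: Every tub present is nested in the dock stack: within 7 mm of the dock's vertical axis, within 5 mm of a seated height (82, 112, 142, 172 or 202 mm centre height), upright within 0.08 rad, mouth the same way as the dock's, at rest; every bush present lies inside the scrap bin below its rim (horizontal distance between each of T1_c, T2_c, T3_c, T4_c, T5_c and dock below 0.007 m and (height (world z) of T1_c between 0.077 and 0.087 m or height (world z) of T1_c between 0.107 and 0.117 m or height (world z) of T1_c between 0.137 and 0.147 m or height (world z) of T1_c between 0.167 and 0.177 m or height (world z) of T1_c between 0.197 and 0.207 m) and angle between each of T1_c, T2_c, T3_c, T4_c, T5_c's own z axis and vertical below 0.08 rad and x of dock_lip in the frame of T1_c below -0.03 m and linear speed of each of T1, T2, T3, T4, T5 below 0.02 m/s and (height (world z) of T2_c between 0.077 and 0.087 m or height (world z) of T2_c between 0.107 and 0.117 m or height (world z) of T2_c between 0.137 and 0.147 m or height (world z) of T2_c between 0.167 and 0.177 m or height (world z) of T2_c between 0.197 and 0.207 m) and x of dock_lip in the frame of T2_c below -0.03 m and (height (world z) of T3_c between 0.077 and 0.087 m or height (world z) of T3_c between 0.107 and 0.117 m or height (world z) of T3_c between 0.137 and 0.147 m or height (world z) of T3_c between 0.167 and 0.177 m or height (world z) of T3_c between 0.197 and 0.207 m) and x of dock_lip in the frame of T3_c below -0.03 m and (height (world z) of T4_c between 0.077 and 0.087 m or height (world z) of T4_c between 0.107 and 0.117 m or height (world z) of T4_c between 0.137 and 0.147 m or height (world z) of T4_c between 0.167 and 0.177 m or height (world z) of T4_c between 0.197 and 0.207 m) and x of dock_lip in the frame of T4_c below -0.03 m and (height (world z) of T5_c between 0.077 and 0.087 m or height (world z) of T5_c between 0.107 and 0.117 m or height (world z) of T5_c between 0.137 and 0.147 m or height (world z) of T5_c between 0.167 and 0.177 m or height (world z) of T5_c between 0.197 and 0.207 m) and x of dock_lip in the frame of T5_c below -0.03 m and x of P1_c in the frame of bin between -0.085 and 0.085 m and y of P1_c in the frame of bin between -0.1 and 0.1 m and height (world z) of P1_c between 0 and 0.07 m and x of P2_c in the frame of bin between -0.085 and 0.085 m and y of P2_c in the frame of bin between -0.1 and 0.1 m and height (world z) of P2_c between 0 and 0.07 m and x of P3_c in the frame of bin between -0.085 and 0.085 m and y of P3_c in the frame of bin between -0.1 and 0.1 m and height (world z) of P3_c between 0 and 0.07 m and x of P4_c in the frame of bin between -0.085 and 0.085 m and y of P4_c in the frame of bin between -0.1 and 0.1 m and height (world z) of P4_c between 0 and 0.07 m and x of P5_c in the frame of bin between -0.085 and 0.085 m and y of P5_c in the frame of bin between -0.1 and 0.1 m and height (world z) of P5_c between 0 and 0.07 m and x of P6_c in the frame of bin between -0.085 and 0.085 m and y of P6_c in the frame of bin between -0.1 and 0.1 m and height (world z) of P6_c between 0 and 0.07 m); the robot touches nothing.
It fails at once if the bottle is shifted by more than 20 mm (distance of bottle_c from where it was at the start of the episode above 0.02 m).
It fails at once if the flange is shifted by more than 20 mm (distance of flange_c from where it was at the start of the episode above 0.02 m).
It fails at once if the jar is shifted by more than 20 mm (distance of jar_c from where it was at the start of the episode above 0.02 m).
Of T4, T5 only 1 to 2 are there at a start; the rules pass over those that are not, and their reading is None.
Of P1, P2, P3, P4, P5, P6 only 3 to 6 are there at a start; the rules pass over those that are not, and their reading is None.
At some moment in a run one of T1, T2, T3, T4, T5 may be knocked a few centimetres aside while the robot is not near it.
It also fails if it takes over 210 s, if anything falls off the work surface, if the arm or the gripper's body presses on something with over 40 N, if the wrist force passes 120 N, or if a joint passes its speed limit or range.

## Robot

A 6-joint arm with a two-finger parallel gripper is mounted at the origin on the work surface. World frame = base frame: x ahead of the robot, y to its left, z up, the work surface at z = 0. Lengths are in m, angles in rad, forces in N, time in s.
With the tool pointing down it reaches from about 0.3 to 0.95 m from the base axis. Payload 3.1 kg.
Tool frame: the origin (TCP) lies midway between the tips of the shut fingers; the grasp point (between the pads) lies 19 mm behind it; z points along the fingers, y is the line along which they close (so a half turn about z gives the same grasp; the last joint's range is limited). The gripper opens to 85 mm and grips with 20 to 120 N. Pads are 22 mm wide; open, the fingers measure 114 mm over their backs; the gripper's body (76 mm by 85 mm) begins 54 mm behind the grasp point. The pads swing forward as they close: fully open they stand 13 mm farther back than shut.
Start: joints at [-1.36, 0.308, 1.634, -0, 1.2, -0.07], TCP at [0.173, -0.601, 0.231] pointing down, gripper open.
Joint ranges: [-3.06, 3.06], [-0.79, 1.96], [0.05, 2.63], [-1.19, 4.34], [0.05, 2.64], [-2.94, 2.94]. Speed limits (rad/s): [2.79, 2.79, 3.14, 3.14, 3.14, 3.14].

## Interface

Orientations are given as a rotation vector (axis times angle).
In Python, from station import * gives the robot as it stands.
- The arm moves only by the tool move_arm, never from a script. Its argument "deltas" is a list of rows, each a list of 3 entries, a list of its own where there are three numbers: the turn, a rotation vector about the tool's x, y, z in rad, then the shift along the tool's x, y, z in mm, then the gripper's target within -1 to 1 (fully open at 1, half-way at 0, shut at -1). In form: [[[rx, ry, rz], [x, y, z], gripper], ...]. A call has 1 to 5 rows; each row shifts and turns the commanded pose from where the row before left it, along the tool's axes as they then stand; what a row does not reach is not made up. A row lasts 1/10 s, in which the tool goes at most 50 mm and 8.59 degrees, less where a joint would pass 70% of its speed; a pose out of reach is approached as far as the arm can. A call with a gripper value outside its range is refused whole. The fingers move at their own pace and stop on an object; "newtons" is the grip in N (left out, the last holds). Time passes only in rows, so rows that do not move let the fingers close. It gives the time, the measured TCP pose, the force, the opening and the grip force at its end, in the units of the state.
- sense(): the state, without advancing time (a new reading comes with each control period).
- grab_frame(name): name is "side" or "top" or "wrist"; returns the picture (420x560x3 uint8, blue, green, red); there is no depth.
- camera_params(name): a dict with "K" (3x3 intrinsics, pixels), "rvec" (rotation vector, rad) and "tvec" (3), from world to camera coordinates, as OpenCV has them; the wrist camera has in their place "tool_from_camera" (4x4, takes a point from camera to tool coordinates, whose origin is the TCP and whose axes are the flange's). Camera axes: x right, y down, z forward; pixel columns grow to the right and rows downward; lengths in m; the calibration is good to about 2 mm. A picture is of the moment at which its call begins: read the wrist's pose just before it. camera_params takes no time and is no camera call.
- hand_in(): hands the job in; it is judged then, once.
Trained networks look in the newest picture that a camera, given by its name, has taken for a name from the list of things; names that differ only in an ending like _2 or _b are one class to them, and where a whole thing is asked for, a point or a joint stands for the part that bears it (a point fixed in the world has none). Each returns a list of dicts, best first, with "score" (0 to 1); they miss things now and then, are a little off and sometimes report something else, mostly with a low value. They report only what shows in the picture. A call takes as long as a camera call.
- masks_of(label, camera): "region" (420x560 bool, what is visible of it).
- place_of(label, camera): "centre" ([x, y, z] in m, in the coordinates of the camera as it stood for that picture, good to about 4 mm: a listed point, or the origin of a listed thing).
The state is a dict: "time": time; "joint_positions": joint angles; "qd": joint speeds; "joint_torque": joint torques, N m; "tcp_pos": TCP position; "tcp_rot": TCP orientation; "wrist_force": force on the tool from outside, world axes, zero at the start; "wrist_torque": the same for the moment, N m; "finger_gap": opening from 0.0 (shut) to 1.0 (fully open); "gripper_force": force on a finger pad.
Only numpy, scipy, OpenCV 4.12 (cv2) and the standard library are available. Lean on these libraries where they do the work, as an engineer would, in place of code of your own. Each camera call takes 0.05 s, during which the arm holds its last target. There are 200 camera calls.

## Working session

There is one attempt and no reset: what is moved stays moved. The work goes in short steps, Python scripts to look and compute and a tool call to move; the robot and the scene stay as the last step left them, time stands still between calls to the robot, and variables do not carry over. Pictures are saved under pics/ and viewed, at most 14 in all, crops included, and the job is handed in when it is done.

Besides the shell and the picture viewer there is one more tool, called by a JSON object that holds its "op" and its "data". move_arm: Moves the arm, as the interface text tells. Its arguments: {"type":"object","properties":{"deltas":{"type":"array","items":{"type":"array"}},"newtons":{"type":"number"}},"required":["deltas"]}

```bash
mkdir -p pics; ls; cat > h.py <<'E'
from station import *
import numpy as np, cv2
from scipy.spatial.transform import Rotation as R
def cam2world(name,s=None):
    p=camera_params(name)
    if name=='wrist':
        s=s or sense(); T=np.eye(4);T[:3,:3]=R.from_rotvec(s['tcp_rot']).as_matrix();T[:3,3]=s['tcp_pos']
        return T@np.array(p['tool_from_camera']),np.array(p['K'])
    T=np.eye(4);T[:3,:3]=R.from_rotvec(np.ravel(p['rvec'])).as_matrix();T[:3,3]=np.ravel(p['tvec'])
    return np.linalg.inv(T),np.array(p['K'])
def find(label,name,s=None):
    M,K=cam2world(name,s)
    return [(round(d['score'],2),np.round((M@np.r_[d['centre'],1])[:3],4)) for d in place_of(label,name)]
E
python3 - <<'E'
from h import *
print(sense())
for c in ('top','side'):
    im=grab_frame(c); cv2.imwrite(f'pics/{c}0.png',im)
    for l in ['T1_c','dock','dock_lip','bin','bottle_c','flange_c','jar_c','P1_c']:
        print(c,l,find(l,c))
E
```

```text
pics
{'time': 0.0, 'joint_positions': array([-1.35970678e+00,  3.09002665e-01,  1.63515889e+00,  2.75769054e-05,
        1.19967161e+00, -6.97320421e-02]), 'qd': array([ 5.50935350e-04, -3.92509996e-04,  3.15107200e-04, -1.90506161e-04,
       -1.04935339e-03,  7.43221030e-05]), 'joint_torque': array([-6.89096341e-04, -4.15259027e+01, -2.76665694e+01,  2.03065656e-05,
        1.02859162e-02, -2.03579651e-05]), 'tcp_pos': array([ 0.17301086, -0.59974794,  0.23006168]), 'tcp_rot': array([-3.10846242e+00, -4.39336891e-01,  2.08141394e-04]), 'wrist_force': array([-0.84526467, -0.12990977, -0.14781177]), 'wrist_torque': array([-0.07238138,  0.03090958, -0.00515825]), 'gripper_force': 0.0, 'finger_gap': 0.9982391514344368}
top T1_c [(0.59, array([ 0.4543, -0.0988,  0.0419])), (0.51, array([ 0.6623, -0.1872,  0.012 ]))]
top dock [(0.8, array([ 0.517 ,  0.3734, -0.0022]))]
top dock_lip [(0.95, array([0.4758, 0.3621, 0.0126]))]
top bin [(0.95, array([ 4.291e-01, -3.742e-01, -1.000e-04]))]
top bottle_c [(0.69, array([ 0.7324, -0.2617,  0.0692]))]
top flange_c [(0.59, array([0.7247, 0.2993, 0.0353]))]
top jar_c [(0.96, array([0.7996, 0.0421, 0.0392]))]
top P1_c [(0.61, array([ 0.4832, -0.0953,  0.0148]))]
side T1_c [(0.88, array([ 0.4459, -0.099 ,  0.0453]))]
side dock [(0.69, array([ 0.5146,  0.373 , -0.0028]))]
side dock_lip [(0.79, array([0.4706, 0.3662, 0.0155]))]
side bin [(0.91, array([ 0.4284, -0.3716,  0.0033]))]
side bottle_c [(0.75, array([ 0.7292, -0.2641,  0.0789]))]
side flange_c [(0.63, array([0.7251, 0.2966, 0.0397]))]
side jar_c [(0.76, array([0.7942, 0.0447, 0.0426]))]
side P1_c []
```

View pics/top0.png

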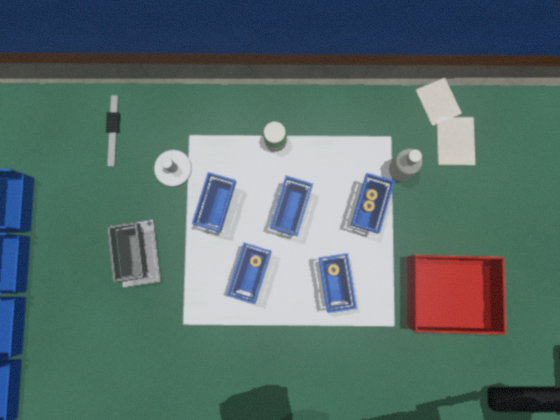

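View pics/side0.png

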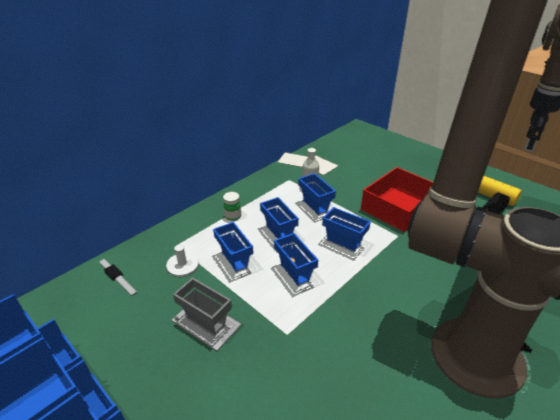

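```bash
python3 - <<'E'
from h import *
for c in ('top','side'):
    for l in ['T1_c','T2_c','T3_c','T4_c','T5_c','P3_c']: print(c,l,find(l,c))
    M,K=cam2world(c); print(M.round(3),K)
print(camera_params('wrist'))
E
```

```text
top T1_c [(0.59, array([ 0.4543, -0.0988,  0.0419])), (0.51, array([ 0.6623, -0.1872,  0.012 ]))]
top T2_c [(0.75, array([ 0.6355, -0.1773,  0.0498])), (0.24, array([ 0.5163,  0.3731, -0.0041]))]
top T3_c [(0.57, array([0.474 , 0.0976, 0.0477])), (0.21, array([ 0.6288, -0.1801,  0.0488]))]
top T4_c [(0.9, array([0.6313, 0.1799, 0.0445]))]
top T5_c [(0.95, array([0.6225, 0.0054, 0.0441])), (0.52, array([0.7267, 0.2967, 0.0334]))]
top P3_c [(0.57, array([ 0.6622, -0.1897,  0.0118]))]
[[ 0.008 -0.993  0.118  0.481]
 [-1.    -0.008  0.004 -0.   ]
 [-0.003 -0.118 -0.993  1.188]
 [ 0.     0.     0.     1.   ]] [[491.28980975   0.         291.302185  ]
 [  0.         491.28980975 211.35802877]
 [  0.           0.           1.        ]]
side T1_c [(0.88, array([ 0.4459, -0.099 ,  0.0453]))]
side T2_c [(0.62, array([ 0.6319, -0.1828,  0.05  ]))]
side T3_c [(0.96, array([0.4759, 0.1027, 0.0462]))]
side T4_c []
side T5_c [(0.75, array([0.6249, 0.0082, 0.0442]))]
side P3_c []
[[-0.714 -0.422  0.559 -0.056]
 [-0.7    0.441 -0.561  0.699]
 [-0.01  -0.792 -0.61   0.833]
 [ 0.     0.     0.     1.   ]] [[408.26034487   0.         276.01243908]
 [  0.         408.26034487 212.33881658]
 [  0.           0.           1.        ]]
{'K': array([[331.42199298,   0.        , 285.02534176],
       [  0.        , 331.42199298, 208.6377559 ],
       [  0.        ,   0.        ,   1.        ]]), 'tool_from_camera': array([[ 1.07425369e-03, -9.51841028e-01, -3.06590122e-01,
         7.87569644e-02],
       [ 9.99998957e-01,  7.26693101e-04,  1.24777753e-03,
         5.31786955e-04],
       [-9.64888925e-04, -3.06591142e-01,  9.51840817e-01,
        -1.43061365e-01],
       [ 0.00000000e+00,  0.00000000e+00,  0.00000000e+00,
         1.00000000e+00]])}
```

The top picture shows five blue tubs on the white sheet. There are bushes at (371,200) ×2, (257,261) and (333,270). The dock is at (133,253), the bin at (457,295), and the bystanders at (173,168), (275,135) and (405,165). The side picture agrees. Next I'll fit the tub poses.

```bash
cat >> h.py <<'E'
from scipy.optimize import minimize
def box(l,w,z): return [(sx*l/2,sy*w/2,z) for sx in(-1,1) for sy in(-1,1)]
TUB=np.array(box(.124,.066,.092)+box(.124,.066,.062)+box(.092,.034,0))
def proj(P,M,K):
    c=(np.c_[P,np.ones(len(P))]@np.linalg.inv(M).T)[:,:3]; q=c@K.T; return q[:,:2]/q[:,2:]
def fit(mask,M,K,x0,z0=0.,model=TUB):
    sc=4; H,W=mask.shape
    ys,xs=np.nonzero(mask); x_0,y_0=xs.min()-12,ys.min()-12
    w,h=xs.max()-x_0+12,ys.max()-y_0+12
    A=np.float32([[sc,0,-x_0*sc+(sc-1)/2],[0,sc,-y_0*sc+(sc-1)/2]])
    big=cv2.warpAffine(mask.astype(np.float32),A,(int(w*sc),int(h*sc)))>.5
    def cost(v):
        c,s=np.cos(v[2]),np.sin(v[2])
        P=model@np.array([[c,s,0],[-s,c,0],[0,0,1]])+[v[0],v[1],z0]
        q=proj(P,M,K)@A[:,:2].T+A[:,2]
        im=np.zeros(big.shape,np.uint8); cv2.fillConvexPoly(im,cv2.convexHull(np.round(q*16).astype(np.int32)),1,cv2.LINE_8,4)
        im=im>0; return 1-(im&big).sum()/(im|big).sum()
    best=None
    for dy in(-.3,0,.3):
        x=np.array([x0[0],x0[1],x0[2]+dy])
        r=minimize(cost,x,method='Nelder-Mead',options=dict(initial_simplex=x+np.vstack([np.zeros(3),np.diag([.01,.01,.15])]),xatol=1e-4,fatol=1e-4,maxiter=200))
        if best is None or r.fun<best.fun: best=r
    return best.x,best.fun
E
python3 - <<'E'
from h import *
M,K=cam2world('top'); im=grab_frame('top')
for l,x0 in [('T1_c',(.45,-.1,.1)),('T2_c',(.634,-.18,-.2)),('T3_c',(.475,.1,-.2)),('T4_c',(.631,.18,-.2)),('T5_c',(.624,.007,-.2))]:
    best=[]
    for d in masks_of(l,'top')[:3]:
        m=d['region'];ys,xs=np.nonzero(m)
        uv=np.array([xs.mean(),ys.mean()]); e=np.linalg.norm(uv-proj(np.array([[x0[0],x0[1],.07]]),M,K)[0])
        if e<15: v,f=fit(m,M,K,x0); best.append((d['score'],v.round(4),round(f,3)))
    print(l,best)
for d in masks_of('dock','top')[:2]:
    m=d['region'].astype(np.uint8); c,_=cv2.findContours(m,0,1); print(d['score'],cv2.minAreaRect(max(c,key=len)), cv2.boundingRect(m))
c1=cv2.resize(im[160:320,100:400],None,fx=2.6,fy=2.6,interpolation=cv2.INTER_CUBIC); cv2.imwrite('pics/c1.png',c1)
E
```

```text
T1_c [(0.7, array([ 0.4539, -0.1   ,  0.1564]), np.float64(0.107))]
T2_c [(0.97, array([ 0.6337, -0.1805, -0.2908]), np.float64(0.176))]
T3_c [(0.6, array([ 0.4745,  0.0967, -0.2984]), np.float64(0.1))]
T4_c [(0.88, array([ 0.6336,  0.1797, -0.2762]), np.float64(0.029))]
T5_c [(0.74, array([ 0.6262,  0.0044, -0.2703]), np.float64(0.057))]
0.67 ((133.7255859375, 253.53048706054688), (63.27726745605469, 47.04383087158203), 83.6598129272461) (108, 220, 53, 67)
0.27 ((405.75006103515625, 163.75003051757812), (24.748737335205078, 36.76955032348633), 45.0) (389, 149, 33, 32)
```

View pics/c1.png

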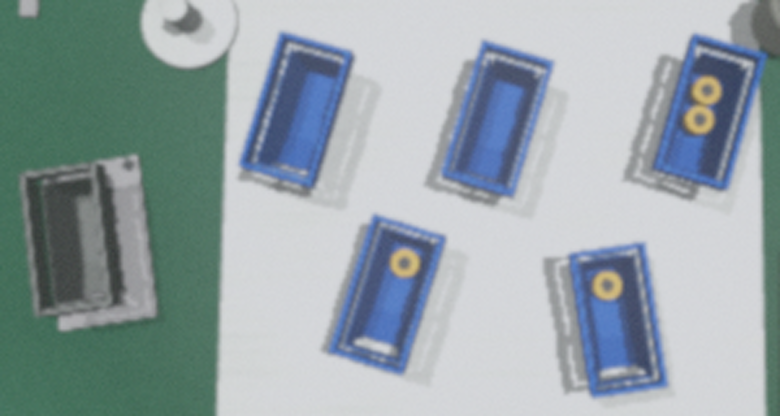

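```bash
cat >> h.py <<'E'
def plan(x,y,z,yaw,tilt=0.,grip=1,step=48.,n=0,s=None,pivot=None):
    """rows from the present pose to TCP x,y,z; tool x at yaw; tilt = mouth-down angle"""
    s=s or sense(); p=np.array(s['tcp_pos']); Rc=R.from_rotvec(s['tcp_rot'])
    Rt=R.from_euler('z',yaw)*R.from_euler('y',-tilt)*R.from_matrix(np.diag([1.,-1,-1])); t=np.array([x,y,z])
    ang=(Rc.inv()*Rt).magnitude()
    n=n or max(1,int(np.ceil(max(np.linalg.norm(t-p)*1000/step,ang/.145))))
    out=[]
    for i in range(n):
        k=n-i; d=(Rc.inv()*Rt).as_rotvec()/k; d=d.round(3)
        sh=np.round(Rc.inv().apply(t-p)*1000/k,0 if k>1 else 1)
        out.append([d.tolist(),sh.tolist(),grip]); p=p+Rc.apply(sh/1000); Rc=Rc*R.from_rotvec(d)
    for i in range(0,n,5): print(str(out[i:i+5]).replace(' ',''))
def wfit(label,x0,z0=0.):
    s=sense(); grab_frame('wrist'); M,K=cam2world('wrist',s); r=[]
    for d in masks_of(label,'wrist')[:4]:
        m=d['region']
        if m.sum()<500: continue
        ys,xs=np.nonzero(m); e=np.linalg.norm(np.array([xs.mean(),ys.mean()])-proj(np.array([[x0[0],x0[1],z0+.06]]),M,K)[0])
        if e<90:
            v,f=fit(m,M,K,x0,z0); r.append((round(d['score'],2),v.round(4),round(f,3),(xs.min(),xs.max(),ys.min(),ys.max())))
    for a in r: print(label,*a)
    return r
E
python3 - <<'E'
from h import *
plan(.633,.18,.24,-.276)
E
```

```text
[[[-0.0,-0.0,0.029],[35.0,-33.0,-0.0],1],[[-0.0,-0.0,0.029],[34.0,-34.0,-0.0],1],[[-0.0,-0.0,0.029],[33.0,-35.0,-1.0],1],[[-0.0,-0.0,0.029],[32.0,-36.0,-0.0],1],[[-0.0,-0.0,0.029],[31.0,-36.0,-1.0],1]]
[[[-0.0,-0.0,0.029],[29.0,-37.0,-0.0],1],[[-0.0,-0.0,0.029],[28.0,-38.0,-1.0],1],[[-0.0,-0.0,0.029],[27.0,-39.0,-0.0],1],[[-0.0,-0.0,0.03],[26.0,-40.0,-1.0],1],[[-0.0,-0.0,0.029],[25.0,-41.0,-0.0],1]]
[[[-0.0,-0.0,0.03],[24.0,-41.0,-1.0],1],[[-0.0,-0.0,0.029],[22.0,-42.0,-0.0],1],[[-0.0,-0.0,0.03],[21.0,-43.0,-1.0],1],[[-0.0,-0.0,0.029],[20.0,-43.0,-0.0],1],[[-0.0,-0.0,0.03],[19.0,-44.0,-1.0],1]]
[[[-0.0,-0.0,0.029],[17.0,-44.0,-0.0],1],[[-0.0,-0.0,0.03],[16.0,-45.0,-1.0],1],[[-0.0,-0.0,0.029],[15.0,-45.0,-0.0],1],[[-0.0,-0.0,0.03],[14.0,-46.0,-0.7],1]]
```

{"op": "move_arm", "data": {"deltas": [[[0,0,0.03],[35,-33,0],1],[[0,0,0.03],[34,-34,0],1],[[0,0,0.03],[33,-35,-1],1],[[0,0,0.03],[32,-36,0],1],[[0,0,0.03],[31,-36,-1],1]], "newtons": 40}}

```text
time: 2.35
tcp_pos: [0.2967, -0.3927, 0.2333]
tcp_rot: [3.135, 0.202, 0.0]
wrist_force: [0.8, -0.2, 0.4]
finger_gap: 0.999
gripper_force: 0.0
```

{"op": "move_arm", "data": {"deltas": [[[0,0,0.03],[29,-37,0],1],[[0,0,0.03],[28,-38,-1],1],[[0,0,0.03],[27,-39,0],1],[[0,0,0.03],[26,-40,-1],1],[[0,0,0.03],[25,-41,0],1]]}}

```text
time: 2.85
tcp_pos: [0.418, -0.1887, 0.2359]
tcp_rot: [3.141, -0.033, 0.002]
wrist_force: [1.2, 0.3, 0.6]
finger_gap: 0.998
gripper_force: 0.0
```

{"op": "move_arm", "data": {"deltas": [[[0,0,0.03],[24,-41,-1],1],[[0,0,0.03],[22,-42,0],1],[[0,0,0.03],[21,-43,-1],1],[[0,0,0.03],[20,-43,0],1],[[0,0,0.03],[19,-44,-1],1]]}}

```text
time: 3.35
tcp_pos: [0.5406, 0.0157, 0.2385]
tcp_rot: [3.13, -0.267, 0.001]
wrist_force: [0.6, -1.1, 0.2]
finger_gap: 0.998
gripper_force: 0.0
```

{"op": "move_arm", "data": {"deltas": [[[0,0,0.03],[17,-44,0],1],[[0,0,0.03],[16,-45,-1],1],[[0,0,0.03],[15,-45,0],1],[[0,0,0.02],[14,-46,-1],1],[[0,0,0],[0,0,0],1]]}}

```text
time: 3.85
tcp_pos: [0.6409, 0.1819, 0.2398]
tcp_rot: [-3.109, 0.43, -0.003]
wrist_force: [-0.4, -0.7, 0.7]
finger_gap: 1.0
gripper_force: 0.0
```

```bash
python3 - <<'E'
from h import *
s=sense(); print(s['tcp_pos'],s['joint_positions'].round(3))
r=wfit('T4_c',(.633,.18,-.276)); cv2.imwrite('pics/w1.png',grab_frame('wrist'))
print(find('T4_c','wrist'))
plan(.633,.18,.056,-.276)
E
```

```text
[0.64093387 0.18192404 0.23977142] [2.100e-01 3.780e-01 1.523e+00 2.000e-03 1.238e+00 2.055e+00]
T4_c 0.98 [ 0.6326  0.1799 -0.2712] 0.139 (np.int64(252), np.int64(327), np.int64(130), np.int64(262))
[(0.63, array([0.6308, 0.1794, 0.0457]))]
[[[0.0,0.0,-0.001],[-1.0,-1.0,46.0],1],[[0.0,0.0,-0.001],[-2.0,-1.0,46.0],1],[[0.001,0.0,-0.001],[-1.0,-0.0,46.0],1],[[0.0,0.001,-0.0],[-1.8,-0.9,45.9],1]]
```

View pics/w1.png

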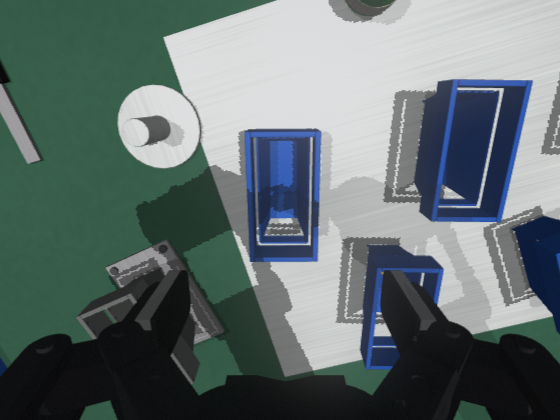

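The wrist view shows T4 centred at about (284,195), aligned with the tool, with its mouth at the bottom. It is clear of the flange at (160,125). I'll descend and grip.

{"op": "move_arm", "data": {"deltas": [[[0,0,0],[-3,-1,46],1],[[0,0,0],[-3,-2,46],1],[[0,0,0],[0,0,46],1],[[0,0,0],[0,0,45],1],[[0,0,0],[0,0,0],-1]]}}

```text
time: 4.55
tcp_pos: [0.6262, 0.1779, 0.0498]
tcp_rot: [3.105, -0.439, -0.024]
wrist_force: [-1.2, -0.0, -0.9]
finger_gap: 0.856
gripper_force: 0.2
```

{"op": "move_arm", "data": {"deltas": [[[0,0,0],[0,0,0],-1],[[0,0,0],[0,0,0],-1],[[0,0,0],[0,0,0],-1],[[0,0,0],[0,0,0],-1],[[0,0,0],[0,0,0],-1]]}}

```text
time: 5.05
tcp_pos: [0.6348, 0.1814, 0.0591]
tcp_rot: [-3.11, 0.437, -0.004]
wrist_force: [-0.5, -0.3, -1.2]
finger_gap: 0.769
gripper_force: 49.6
```

{"op": "move_arm", "data": {"deltas": [[[0,0,0],[0,0,-25],-1],[[0,0,0],[0,0,-45],-1],[[0,0,0],[0,0,-45],-1],[[0,0,0],[0,0,-45],-1],[[0,0,0],[0,0,0],-1]]}}

```text
time: 5.55
tcp_pos: [0.6394, 0.1825, 0.2276]
tcp_rot: [-3.105, 0.436, -0.026]
wrist_force: [1.2, -0.1, -1.0]
finger_gap: 0.769
gripper_force: 49.7
```

```bash
python3 - <<'E'
from h import *
s=sense(); print(s['tcp_pos'],s['tcp_rot'],s['finger_gap'],s['gripper_force'])
for l in('dock','dock_lip'):
  r=[]
  for c in('top','side','wrist'):
    grab_frame(c); r+=find(l,c)
  print(l,r)
cv2.imwrite('pics/w2.png',grab_frame('wrist'))
for d in masks_of('dock','top')[:1]:
    M,K=cam2world('top'); m=d['region']
    PL=np.array([*box(.124,.066,.098),*box(.124,.066,.068),*box(.15,.09,.006),*box(.15,.09,0)])
    print(fit(m,M,K,(.516,.373,.11),0,PL),m.sum())
E
```

```text
[0.6394271  0.18252649 0.22756046] [-3.10486274  0.43591293 -0.0260406 ] 0.7690501730523878 49.71428458462469
dock [(0.6, array([ 0.6323, -0.1822,  0.0494])), (0.82, array([ 0.516 ,  0.374 , -0.0023])), (0.65, array([ 0.521 ,  0.3716, -0.0021]))]
dock_lip [(0.83, array([0.4715, 0.3674, 0.0187]))]
(array([0.52026168, 0.37278005, 0.14476919]), np.float64(0.8080412021533636)) 567
```

View pics/w2.png

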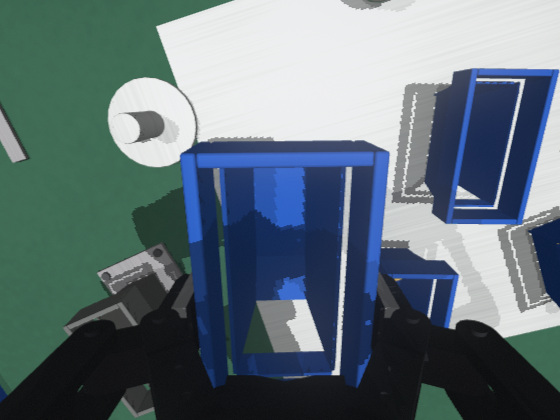

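The wrist view shows T4 held squarely (rim at columns 183-388). The dock is at lower left (130,310), partly behind a finger. On the way I'll stop where the dock shows clearly.

```bash
python3 - <<'E'
from h import *
plan(.46,.21,.27,.12,grip=-1)
M,K=cam2world('top')
def bp(u,v,z):
    d=M[:3,:3]@np.linalg.inv(K)@[100+u/2.6,160+v/2.6,1]; o=M[:3,3]; return (o+d*(z-o[2])/d[2])[:2]
P=[bp(138,155,.006),bp(157,319,.006),bp(60,330,.006)]
print((P[0]+P[2])/2,np.arctan2(*(P[0]-P[1])[::-1]),np.linalg.norm(P[0]-P[1]),np.linalg.norm(P[1]-P[2]))
Q=[bp(*a,.098) for a in((22,173),(95,165),(38,316),(112,305))]; print(sum(Q)/4)
E
```

```text
[[[0.0,0.0,-0.1],[-44.0,5.0,-13.0],-1],[[0.0,0.0,-0.1],[-44.0,1.0,-13.0],-1],[[0.0,0.0,-0.1],[-44.0,-4.0,-13.0],-1],[[0.0,0.0,-0.099],[-42.9,-8.1,-14.0],-1]]
[0.51824849 0.37043507] 0.1554430132215836 0.15269989637307396 0.0891234304036279
[0.51729498 0.3694328 ]
```

{"op": "move_arm", "data": {"deltas": [[[0,0,-0.1],[-44,5,-11],-1],[[0,0,-0.1],[-44,1,-11],-1],[[0,0,-0.1],[-44,-4,-11],-1],[[0,0,-0.1],[-43,-8,-11],-1],[[0,0,0],[0,0,0],-1]]}}

```text
time: 6.75
tcp_pos: [0.4556, 0.2106, 0.2624]
tcp_rot: [-3.135, -0.195, 0.002]
wrist_force: [0.0, -0.7, -1.5]
finger_gap: 0.768
gripper_force: 49.7
```

{"op": "move_arm", "data": {"deltas": [[[0,0,0],[0,0,0],-1],[[0,0,0],[0,0,0],-1]]}}

```text
time: 6.95
tcp_pos: [0.461, 0.2099, 0.2617]
tcp_rot: [-3.136, -0.189, -0.003]
wrist_force: [0.9, 0.4, -0.7]
finger_gap: 0.77
gripper_force: 49.7
```

```bash
python3 - <<'E'
from h import *
s=sense(); print(s['tcp_pos'],s['tcp_rot']); im=grab_frame('wrist'); M,K=cam2world('wrist',s)
print(find('dock','wrist',s),find('dock_lip','wrist',s))
DOCK=np.array([*box(.124,.066,.098),*box(.124,.066,.068),*box(.15,.09,.006),*box(.15,.09,0)])
for d in masks_of('dock','wrist')[:2]:
    m=d['region']; print(d['score'],m.sum(),fit(m,M,K,(.518,.3715,.14),0,DOCK) if m.sum()>500 else '')
cv2.imwrite('pics/w3.png',im)
E
```

```text
[0.46103071 0.20991135 0.261675  ] [-3.13573857e+00 -1.88570406e-01 -2.70415491e-03]
[(0.58, array([ 5.172e-01,  3.744e-01, -4.000e-04]))] [(0.85, array([0.4699, 0.3667, 0.0126])), (0.5, array([0.4633, 0.2107, 0.2519]))]
0.86 16411 (array([0.51779942, 0.37239119, 0.16068157]), np.float64(0.058245734964673446))
0.25 259
```

View pics/w3.png

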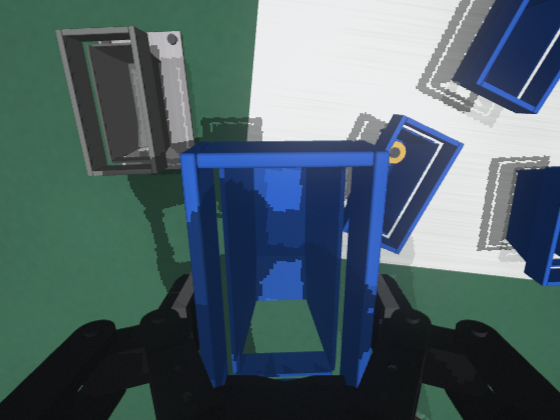

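Dock fit: (0.518, 0.3715), yaw 0.157. It shows at upper left with its lip toward the bottom of the picture. I'll move over it and lower the tub.

```bash
python3 - <<'E'
from h import *
plan(.518,.3715,.19,.157,grip=-1)
E
```

```text
[[[0.0,0.0,-0.009],[19.0,-38.0,18.0],-1],[[0.0,0.0,-0.009],[19.0,-38.0,18.0],-1],[[0.0,0.0,-0.01],[20.0,-39.0,17.0],-1],[[0.0,0.001,-0.009],[20.3,-37.8,17.8],-1]]
```

{"op": "move_arm", "data": {"deltas": [[[0,0,-0.01],[20,-39,4],-1],[[0,0,-0.01],[20,-38,10],-1],[[0,0,-0.01],[19,-38,25],-1],[[0,0,-0.01],[19,-38,32],-1],[[0,0,0],[0,0,0],-1]]}}

```text
time: 7.65
tcp_pos: [0.5137, 0.3715, 0.1834]
tcp_rot: [3.127, 0.256, -0.017]
wrist_force: [-1.5, -1.3, -1.8]
finger_gap: 0.77
gripper_force: 49.6
```

{"op": "move_arm", "data": {"deltas": [[[0,0,0],[0,0,0],-1],[[0,0,0],[0,0,0],-1],[[0,0,0],[0,0,0],-1]]}}

```text
time: 7.95
tcp_pos: [0.5168, 0.3689, 0.1944]
tcp_rot: [-3.13, -0.25, -0.005]
wrist_force: [0.1, -0.5, -1.3]
finger_gap: 0.77
gripper_force: 49.7
```

```bash
python3 - <<'E'
from h import *
plan(.5185,.3715,.105,.157,grip=-1)
E
```

```text
[[[-0.001,-0.002,0.001],[1.0,-1.0,45.0],-1],[[-0.0,-0.001,0.001],[0.9,-1.2,44.4],-1]]
```

{"op": "move_arm", "data": {"deltas": [[[0,0,0],[2,-2,30],-1],[[0,0,0],[0,0,30],-1],[[0,0,0],[0,0,27],-1],[[0,0,0],[0,0,0],-1],[[0,0,0],[0,0,0],-1]]}}

```text
time: 8.45
tcp_pos: [0.518, 0.3714, 0.1068]
tcp_rot: [-3.131, -0.251, -0.002]
wrist_force: [0.1, -0.0, -0.5]
finger_gap: 0.771
gripper_force: 49.6
```

{"op": "move_arm", "data": {"deltas": [[[0,0,0],[0,0,2],-1],[[0,0,0],[0,0,2],-1],[[0,0,0],[0,0,2],-1],[[0,0,0],[0,0,0],-1],[[0,0,0],[0,0,0],-1]]}}

```text
time: 8.95
tcp_pos: [0.5175, 0.372, 0.0994]
tcp_rot: [-3.131, -0.252, -0.0]
wrist_force: [-0.1, 0.2, -1.2]
finger_gap: 0.771
gripper_force: 49.7
```

{"op": "move_arm", "data": {"deltas": [[[0,0,0],[0,0,2],-1],[[0,0,0],[0,0,1],-1],[[0,0,0],[0,0,1],-1],[[0,0,0],[0,0,0],-1],[[0,0,0],[0,0,0],-1]]}}

```text
time: 9.45
tcp_pos: [0.5173, 0.3719, 0.0951]
tcp_rot: [3.131, 0.252, -0.0]
wrist_force: [0.8, -0.2, -0.9]
finger_gap: 0.765
gripper_force: 49.7
```

{"op": "move_arm", "data": {"deltas": [[[0,0,0],[0,0,1],-1],[[0,0,0],[0,0,1],-1],[[0,0,0],[0,0,0],-1],[[0,0,0],[0,0,0],-1],[[0,0,0],[0,0,0],-1]]}}

```text
time: 9.95
tcp_pos: [0.5174, 0.3719, 0.0933]
tcp_rot: [-3.131, -0.252, -0.0]
wrist_force: [-0.5, 1.3, -0.6]
finger_gap: 0.771
gripper_force: 49.7
```

{"op": "move_arm", "data": {"deltas": [[[0,0,0],[0,0,0],1],[[0,0,0],[0,0,0],1],[[0,0,0],[0,0,0],1],[[0,0,0],[0,0,0],1],[[0,0,0],[0,0,-20],1]]}}

```text
time: 10.45
tcp_pos: [0.515, 0.3704, 0.1103]
tcp_rot: [3.128, 0.252, -0.009]
wrist_force: [-0.4, 0.1, -1.6]
finger_gap: 1.001
gripper_force: 0.0
```

{"op": "move_arm", "data": {"deltas": [[[0,0,0],[0,0,-45],1],[[0,0,0],[0,0,-45],1],[[0,0,0],[0,0,-45],1],[[0,0,0],[0,0,0],1],[[0,0,0],[0,0,0],1]]}}

```text
time: 10.95
tcp_pos: [0.5184, 0.3725, 0.2506]
tcp_rot: [-3.129, -0.252, -0.006]
wrist_force: [-0.2, -0.6, -0.5]
finger_gap: 0.996
gripper_force: 0.0
```

```bash
python3 - <<'E'
from h import *
s=sense(); print(s['tcp_pos']); im=grab_frame('wrist'); cv2.imwrite('pics/w4.png',im)
print(find('T4_c','wrist',s))
wfit('T4_c',(.518,.372,.157),.036)
grab_frame('side'); print(find('T4_c','side'))
grab_frame('top')
for l in('T1_c','T2_c','T3_c','T5_c'): print(l,find(l,'top'),find(l,'side'))
E
```

```text
[0.51837422 0.37250137 0.25061864]
[(0.65, array([0.5182, 0.3704, 0.0844]))]
T4_c 0.82 [0.5201 0.3723 0.1655] 0.105 (np.int64(241), np.int64(325), np.int64(118), np.int64(265))
[(0.7, array([0.5186, 0.3778, 0.0826]))]
T1_c [(0.74, array([ 0.4529, -0.0983,  0.0459]))] [(0.6, array([ 0.4508, -0.0983,  0.0455]))]
T2_c [(0.65, array([ 0.6361, -0.1782,  0.0495])), (0.17, array([ 0.452 , -0.1007,  0.0466]))] [(0.57, array([ 0.6346, -0.1793,  0.0468]))]
T3_c [(0.85, array([0.4746, 0.0962, 0.0451]))] [(0.75, array([0.4769, 0.1   , 0.0449]))]
T5_c [] [(0.85, array([0.6241, 0.0061, 0.0458]))]
```

View pics/w4.png

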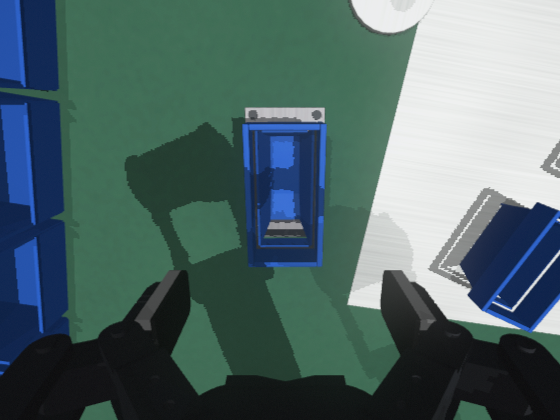

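T4 is nested in the dock (rim at columns 243-325, height about 0.083). T5 is next.

```bash
python3 - <<'E'
from h import *
plan(.625,.006,.24,-.27)
E
```

```text
[[[-0.0,-0.0,0.054],[6.0,47.0,1.0],1],[[-0.0,-0.0,0.054],[8.0,47.0,1.0],1],[[-0.0,-0.0,0.054],[11.0,46.0,1.0],1],[[-0.0,-0.0,0.054],[14.0,46.0,1.0],1],[[-0.0,-0.0,0.054],[16.0,45.0,1.0],1]]
[[[-0.0,-0.0,0.054],[18.0,44.0,1.0],1],[[-0.0,-0.0,0.053],[21.0,43.0,1.0],1],[[-0.0,-0.0,0.054],[23.0,41.9,1.2],1]]
```

{"op": "move_arm", "data": {"deltas": [[[0,0,0.054],[6,47,1],1],[[0,0,0.054],[8,47,1],1],[[0,0,0.054],[11,46,1],1],[[0,0,0.054],[14,46,1],1],[[0,0,0.054],[16,45,1],1]]}}

```text
time: 12.2
tcp_pos: [0.5851, 0.1417, 0.2435]
tcp_rot: [-3.137, 0.174, -0.001]
wrist_force: [2.0, 0.2, -0.2]
finger_gap: 0.996
gripper_force: 0.0
```

{"op": "move_arm", "data": {"deltas": [[[0,0,0.054],[18,44,1],1],[[0,0,0.054],[21,43,1],1],[[0,0,0.054],[23,42,1],1],[[0,0,0],[0,0,0],1],[[0,0,0],[0,0,0],1]]}}

```text
time: 12.7
tcp_pos: [0.625, 0.0047, 0.2401]
tcp_rot: [-3.112, 0.429, 0.001]
wrist_force: [0.3, -0.1, 0.0]
finger_gap: 0.998
gripper_force: 0.0
```

```bash
python3 - <<'E'
from h import *
r=wfit('T5_c',(.625,.005,-.27))
print(find('T5_c','wrist'))
x,y,a=r[0][1]; plan(x,y,.056,a); print(sense()['tcp_pos'])
E
```

```text
T5_c 0.98 [ 0.6256  0.0039 -0.2892] 0.091 (np.int64(248), np.int64(324), np.int64(120), np.int64(255))
[(0.57, array([0.6255, 0.0078, 0.0464]))]
[[[-0.0,0.0,0.005],[1.0,1.0,46.0],1],[[-0.0,0.0,0.005],[0.0,1.0,46.0],1],[[-0.0,0.0,0.005],[1.0,1.0,46.0],1],[[-0.0,0.001,0.005],[0.1,0.0,46.2],1]]
[0.62450551 0.00725054 0.24018166]
```

{"op": "move_arm", "data": {"deltas": [[[0,0,0.01],[1,1,46],1],[[0,0,0.005],[1,1,46],1],[[0,0,0],[0,1,46],1],[[0,0,0],[0,0,45],1],[[0,0,0],[0,0,0],1]]}}

```text
time: 13.35
tcp_pos: [0.6184, 0.0047, 0.0496]
tcp_rot: [3.109, -0.444, -0.026]
wrist_force: [-2.4, 0.1, -1.0]
finger_gap: 1.001
gripper_force: 0.0
```

{"op": "move_arm", "data": {"deltas": [[[0,0,0],[0,0,0],-1],[[0,0,0],[0,0,0],-1],[[0,0,0],[0,0,0],-1],[[0,0,0],[0,0,0],-1],[[0,0,0],[0,0,0],-1]]}}

```text
time: 13.85
tcp_pos: [0.6276, 0.0024, 0.0595]
tcp_rot: [-3.109, 0.448, -0.006]
wrist_force: [-0.4, 0.8, 4.5]
finger_gap: 0.763
gripper_force: 46.9
```

{"op": "move_arm", "data": {"deltas": [[[0,0,0],[0,0,-25],-1],[[0,0,0],[0,0,-45],-1],[[0,0,0],[0,0,-45],-1],[[0,0,0],[0,0,-45],-1],[[0,0,0],[0,0,0],-1]]}}

```text
time: 14.35
tcp_pos: [0.6316, 0.0019, 0.2268]
tcp_rot: [-3.108, 0.448, -0.027]
wrist_force: [0.9, -0.7, -1.2]
finger_gap: 0.765
gripper_force: 46.5
```

```bash
python3 - <<'E'
from h import *
plan(.518,.3715,.22,.157,grip=-1)
E
```

```text
[[[0.0,-0.002,-0.049],[-24.0,-36.0,0.0],-1],[[-0.0,-0.002,-0.049],[-22.0,-37.0,1.0],-1],[[-0.0,-0.002,-0.049],[-20.0,-38.0,1.0],-1],[[-0.0,-0.002,-0.049],[-18.0,-39.0,1.0],-1],[[-0.0,-0.002,-0.049],[-16.0,-40.0,1.0],-1]]
[[[-0.0,-0.002,-0.05],[-14.0,-40.0,0.0],-1],[[-0.0,-0.002,-0.049],[-12.0,-41.0,1.0],-1],[[-0.0,-0.002,-0.05],[-11.0,-42.0,0.0],-1],[[-0.0,-0.001,-0.049],[-8.3,-42.0,0.8],-1]]
```

{"op": "move_arm", "data": {"deltas": [[[0,0,-0.05],[-24,-36,0],-1],[[0,0,-0.05],[-22,-37,0],-1],[[0,0,-0.05],[-20,-38,1],-1],[[0,0,-0.05],[-18,-39,1],-1],[[0,0,-0.05],[-16,-40,1],-1]]}}

```text
time: 14.85
tcp_pos: [0.5616, 0.2094, 0.2137]
tcp_rot: [3.141, -0.055, -0.001]
wrist_force: [0.6, 0.9, -1.3]
finger_gap: 0.763
gripper_force: 46.4
```

{"op": "move_arm", "data": {"deltas": [[[0,0,-0.05],[-14,-40,0],-1],[[0,0,-0.05],[-12,-41,1],-1],[[0,0,-0.05],[-11,-42,0],-1],[[0,0,-0.045],[-8,-42,0],-1],[[0,0,0],[0,0,0],-1]]}}

```text
time: 15.35
tcp_pos: [0.5088, 0.3763, 0.2128]
tcp_rot: [-3.128, -0.258, 0.001]
wrist_force: [-1.0, -0.8, -1.7]
finger_gap: 0.766
gripper_force: 46.3
```

{"op": "move_arm", "data": {"deltas": [[[0,0,0],[0,0,0],-1],[[0,0,0],[0,0,0],-1],[[0,0,0],[0,0,0],-1]]}}

```text
time: 15.65
tcp_pos: [0.5117, 0.3701, 0.2129]
tcp_rot: [3.131, 0.246, -0.001]
wrist_force: [0.1, -0.0, -1.7]
finger_gap: 0.764
gripper_force: 46.3
```

```bash
python3 - <<'E'
from h import *
plan(.518,.3715,.136,.157,grip=-1)
E
```

```text
[[[0.0,0.0,-0.0],[3.0,-0.0,38.0],-1],[[0.001,0.0,-0.0],[3.5,-0.5,38.9],-1]]
```

{"op": "move_arm", "data": {"deltas": [[[0,0,0],[4,-1,26],-1],[[0,0,0],[3,0,26],-1],[[0,0,0],[0,0,25],-1],[[0,0,0],[0,0,0],-1],[[0,0,0],[0,0,0],-1]]}}

```text
time: 16.15
tcp_pos: [0.5184, 0.3725, 0.1362]
tcp_rot: [3.131, 0.247, -0.001]
wrist_force: [0.8, -0.4, -0.5]
finger_gap: 0.765
gripper_force: 46.3
```

{"op": "move_arm", "data": {"deltas": [[[0,0,0],[0,0,3],-1],[[0,0,0],[0,0,3],-1],[[0,0,0],[0,0,3],-1],[[0,0,0],[0,0,1],-1],[[0,0,0],[0,0,0],-1]]}}

```text
time: 16.65
tcp_pos: [0.5193, 0.3737, 0.1271]
tcp_rot: [-3.132, -0.25, -0.005]
wrist_force: [3.0, -2.3, 1.0]
finger_gap: 0.763
gripper_force: 46.7
```

{"op": "move_arm", "data": {"deltas": [[[0,0,0],[-1,1,1],-1],[[0,0,0],[0,0,1],-1],[[0,0,0],[0,0,1],-1],[[0,0,0],[0,0,0],-1],[[0,0,0],[0,0,0],-1]]}}

```text
time: 17.15
tcp_pos: [0.5193, 0.3734, 0.1256]
tcp_rot: [-3.13, -0.25, -0.008]
wrist_force: [4.0, -2.1, 6.2]
finger_gap: 0.765
gripper_force: 47.2
```

{"op": "move_arm", "data": {"deltas": [[[0,0,0],[0,0,0],1],[[0,0,0],[0,0,0],1],[[0,0,0],[0,0,0],1],[[0,0,0],[0,0,0],1],[[0,0,0],[0,0,-20],1]]}}

```text
time: 17.65
tcp_pos: [0.514, 0.3709, 0.1394]
tcp_rot: [3.128, 0.249, -0.013]
wrist_force: [-0.5, -0.0, -0.7]
finger_gap: 0.999
gripper_force: 0.0
```

{"op": "move_arm", "data": {"deltas": [[[0,0,0],[0,0,-45],1],[[0,0,0],[0,0,-45],1],[[0,0,0],[0,0,-30],1],[[0,0,0],[0,0,0],1],[[0,0,0],[0,0,0],1]]}}

```text
time: 18.15
tcp_pos: [0.5172, 0.3728, 0.2638]
tcp_rot: [-3.131, -0.249, -0.001]
wrist_force: [0.7, -1.0, 0.5]
finger_gap: 1.002
gripper_force: 0.0
```

```bash
python3 - <<'E'
from h import *
s=sense(); print(s['tcp_pos']); im=grab_frame('wrist')
print(find('T5_c','wrist',s))
wfit('T5_c',(.518,.372,.157),.066)
grab_frame('side'); print(find('T5_c','side'))
plan(.475,.098,.26,-.298)
E
```

```text
[0.51715269 0.37275631 0.26380948]
[(0.92, array([0.515 , 0.3737, 0.1089]))]
T5_c 0.87 [0.5174 0.3715 0.1528] 0.11 (np.int64(240), np.int64(331), np.int64(121), np.int64(276))
[(0.81, array([0.5174, 0.3779, 0.1122])), (0.31, array([0.4678, 0.3649, 0.017 ]))]
[[[0.0,0.0,0.076],[-14.0,44.0,0.0],1],[[0.0,0.001,0.076],[-11.0,45.0,0.0],1],[[0.001,0.0,0.076],[-7.0,46.0,0.0],1],[[0.0,0.001,0.076],[-4.0,46.0,1.0],1],[[0.001,0.0,0.076],[-0.0,46.0,0.0],1]]
[[[0.0,0.001,0.077],[3.5,45.8,0.5],1]]
```

T5 is seated on the second level (about 0.111). T3 is next.

{"op": "move_arm", "data": {"deltas": [[[0,0,0.076],[-14,44,0],1],[[0,0,0.076],[-11,45,0],1],[[0,0,0.076],[-7,46,0],1],[[0,0,0.076],[-4,46,1],1],[[0,0,0.076],[0,46,0],1]]}}

```text
time: 18.95
tcp_pos: [0.4815, 0.1422, 0.2613]
tcp_rot: [3.121, -0.351, -0.002]
wrist_force: [1.3, -0.6, 0.4]
finger_gap: 0.999
gripper_force: 0.0
```

{"op": "move_arm", "data": {"deltas": [[[0,0,0.076],[4,46,5],1],[[0,0,0],[0,0,15],1],[[0,0,0],[0,0,0],1],[[0,0,0],[0,0,0],1],[[0,0,0],[0,0,0],1]]}}

```text
time: 19.45
tcp_pos: [0.4768, 0.099, 0.2426]
tcp_rot: [-3.107, 0.463, -0.001]
wrist_force: [-0.7, 0.3, -0.0]
finger_gap: 1.002
gripper_force: 0.0
```

```bash
python3 - <<'E'
from h import *
r=wfit('T3_c',(.475,.098,-.29))
print(find('T3_c','wrist'),find('P5_c','wrist'))
x,y,a=r[0][1]; plan(x,y,.056,a); print(sense()['tcp_pos'])
E
```

```text
T3_c 0.97 [ 0.4737  0.0968 -0.295 ] 0.138 (np.int64(250), np.int64(326), np.int64(124), np.int64(257))
[(0.89, array([0.473 , 0.1025, 0.0477]))] [(0.72, array([0.5023, 0.0896, 0.012 ]))]
[[[-0.0,-0.0,-0.0],[-1.0,1.0,47.0],1],[[-0.0,-0.0,-0.0],[-0.0,1.0,47.0],1],[[-0.0,-0.0,-0.0],[-1.0,1.0,46.0],1],[[-0.0,-0.001,-0.001],[-0.4,0.0,46.6],1]]
[0.47671362 0.09897505 0.24263668]
```

{"op": "move_arm", "data": {"deltas": [[[0,0,0],[-3,1,46],1],[[0,0,0],[-2,1,46],1],[[0,0,0],[0,1,46],1],[[0,0,0],[0,0,48],1],[[0,0,0],[0,0,0],1]]}}

```text
time: 20.15
tcp_pos: [0.4633, 0.0963, 0.0495]
tcp_rot: [3.103, -0.463, -0.026]
wrist_force: [-0.3, 0.1, 0.1]
finger_gap: 0.999
gripper_force: 0.0
```

{"op": "move_arm", "data": {"deltas": [[[0,0,0],[0,0,0],-1],[[0,0,0],[0,0,0],-1],[[0,0,0],[0,0,0],-1],[[0,0,0],[0,0,0],-1],[[0,0,0],[0,0,0],-1]]}}

```text
time: 20.65
tcp_pos: [0.4723, 0.097, 0.0582]
tcp_rot: [-3.106, 0.465, -0.006]
wrist_force: [-0.5, 0.4, 3.9]
finger_gap: 0.768
gripper_force: 46.3
```

{"op": "move_arm", "data": {"deltas": [[[0,0,0],[0,0,-25],-1],[[0,0,0],[0,0,-45],-1],[[0,0,0],[0,0,-45],-1],[[0,0,0],[0,0,-45],-1],[[0,0,0],[0,0,-35],-1]]}}

```text
time: 21.15
tcp_pos: [0.4713, 0.0968, 0.2548]
tcp_rot: [-3.106, 0.465, -0.006]
wrist_force: [0.7, -0.4, -2.6]
finger_gap: 0.761
gripper_force: 45.9
```

```bash
python3 - <<'E'
from h import *
plan(.43,-.354,.25,1.57,grip=-1)
print()
s=sense(); s['tcp_pos']=np.array([.43,-.354,.25]);s['tcp_rot']=(R.from_euler('z',1.57)*R.from_matrix(np.diag([1.,-1,-1]))).as_rotvec()
plan(.43,-.354,.18,1.57,tilt=1.0,grip=-1,s=s)
E
```

```text
[[[0.0,-0.0,-0.144],[7.0,34.0,0.0],-1],[[0.0,-0.0,-0.144],[2.0,35.0,0.0],-1],[[0.0,-0.0,-0.144],[-3.0,35.0,0.0],-1],[[0.0,-0.0,-0.144],[-8.0,34.0,0.0],-1],[[0.0,-0.0,-0.143],[-13.0,32.0,0.0],-1]]
[[[0.0,-0.0,-0.144],[-17.0,30.0,1.0],-1],[[0.001,-0.0,-0.143],[-21.0,28.0,0.0],-1],[[0.0,-0.0,-0.144],[-25.0,24.0,1.0],-1],[[0.001,-0.0,-0.143],[-28.0,21.0,0.0],-1],[[0.001,-0.001,-0.144],[-31.0,16.0,1.0],-1]]
[[[0.0,-0.001,-0.143],[-33.0,12.0,0.0],-1],[[0.0,-0.0,-0.144],[-34.0,7.0,1.0],-1],[[0.001,-0.001,-0.143],[-34.4,1.8,0.3],-1]]

[[[0.0,0.143,0.0],[0.0,-0.0,10.0],-1],[[0.0,0.143,0.0],[-1.0,-0.0,10.0],-1],[[0.0,0.143,0.0],[-3.0,-0.0,10.0],-1],[[0.0,0.143,-0.0],[-4.0,-0.0,9.0],-1],[[0.0,0.143,0.0],[-5.0,-0.0,8.0],-1]]
[[[0.0,0.143,-0.0],[-7.0,-0.0,7.0],-1],[[0.0,0.142,0.0],[-7.8,-0.0,6.8],-1]]
```

{"op": "move_arm", "data": {"deltas": [[[0,0,-0.144],[7,34,0],-1],[[0,0,-0.144],[2,35,0],-1],[[0,0,-0.144],[-3,35,0],-1],[[0,0,-0.144],[-8,34,0],-1],[[0,0,-0.144],[-13,32,0],-1]]}}

```text
time: 21.65
tcp_pos: [0.4531, -0.0779, 0.2517]
tcp_rot: [3.069, 0.668, 0.001]
wrist_force: [0.9, -0.7, -1.2]
finger_gap: 0.767
gripper_force: 46.2
```

{"op": "move_arm", "data": {"deltas": [[[0,0,-0.144],[-17,30,0],-1],[[0,0,-0.144],[-21,28,0],-1],[[0,0,-0.144],[-25,24,0],-1],[[0,0,-0.144],[-28,21,0],-1],[[0,0,-0.144],[-31,16,0],-1]]}}

```text
time: 22.15
tcp_pos: [0.4381, -0.2514, 0.2516]
tcp_rot: [2.637, 1.706, 0.001]
wrist_force: [0.6, -0.4, -2.1]
finger_gap: 0.765
gripper_force: 46.2
```

{"op": "move_arm", "data": {"deltas": [[[0,0,-0.143],[-33,12,0],-1],[[0,0,-0.144],[-34,7,0],-1],[[0,0,-0.143],[-34,2,0],-1],[[0,0,0],[0,0,0],-1],[[0,0,0],[0,0,0],-1]]}}

```text
time: 22.65
tcp_pos: [0.4296, -0.3538, 0.2511]
tcp_rot: [-2.222, -2.219, -0.001]
wrist_force: [0.4, -0.6, -2.5]
finger_gap: 0.765
gripper_force: 46.2
```

```bash
python3 - <<'E'
from h import *
s=sense();print(s['tcp_pos'],s['joint_positions'].round(2)); cv2.imwrite('pics/w5.png',grab_frame('wrist')); print(find('bin','wrist',s))
plan(.43,-.354,.18,1.57,tilt=1.0,grip=-1)
E
```

```text
[ 0.42959827 -0.35377045  0.25112163] [-0.77  0.16  1.78  0.    1.21 -0.77]
[]
[[[-0.0,0.143,0.0],[-0.0,0.0,10.0],-1],[[-0.0,0.143,0.0],[-2.0,0.0,10.0],-1],[[-0.0,0.143,0.0],[-3.0,0.0,10.0],-1],[[-0.0,0.142,0.0],[-4.0,0.0,9.0],-1],[[-0.001,0.143,0.0],[-6.0,0.0,8.0],-1]]
[[[-0.0,0.142,0.001],[-7.0,0.0,8.0],-1],[[-0.001,0.143,0.0],[-7.7,0.1,6.3],-1]]
```

View pics/w5.png

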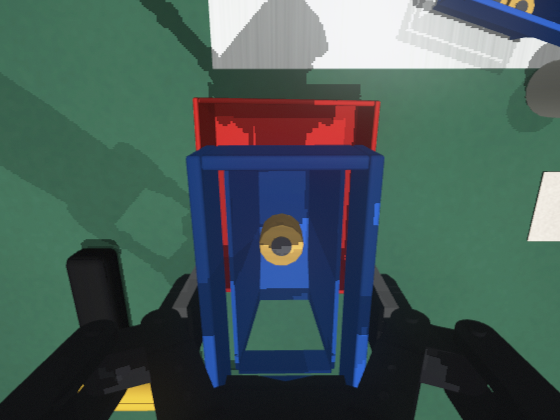

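The wrist view shows the bush in T3 at (281,240) and the bin directly beneath. Tilting now.

{"op": "move_arm", "data": {"deltas": [[[0,0.143,0],[0,0,10],-1],[[0,0.143,0],[-2,0,10],-1],[[0,0.143,0],[-3,0,10],-1],[[0,0.143,0],[-4,0,9],-1],[[0,0.143,0],[-6,0,8],-1]]}}

```text
time: 23.25
tcp_pos: [0.4311, -0.3546, 0.2017]
tcp_rot: [-1.802, -1.807, -0.677]
wrist_force: [0.7, 0.2, -1.9]
finger_gap: 0.77
gripper_force: 46.2
```

{"op": "move_arm", "data": {"deltas": [[[0,0.143,0],[-7,0,8],-1],[[0,0.143,0],[-8,0,6],-1],[[0,0,0],[0,0,0],-1],[[0,0,0],[0,0,0],-1],[[0,0,0],[0,0,0],-1]]}}

```text
time: 23.75
tcp_pos: [0.4313, -0.3554, 0.1828]
tcp_rot: [-1.615, -1.622, -0.881]
wrist_force: [0.2, -0.9, -1.1]
finger_gap: 0.768
gripper_force: 46.3
```

```bash
python3 - <<'E'
from h import *
s=sense();print(s['tcp_pos'],s['joint_positions'].round(2))
a=grab_frame('wrist');b=grab_frame('top');c=grab_frame('side')
print(find('P5_c','top'),find('P5_c','side'),find('P5_c','wrist',s))
cv2.imwrite('pics/m1.png',np.hstack([a[::1,:][0:420,80:480],b[200:410,360:560].repeat(2,0).repeat(2,1)]))
E
```

```text
[ 0.43132684 -0.35542459  0.18284041] [-1.02  0.75  1.38  0.48  1.89 -1.09]
[(0.63, array([ 0.4297, -0.3759, -0.0045]))] [(0.45, array([ 0.4293, -0.4459,  0.0185]))] []
```

View pics/m1.png

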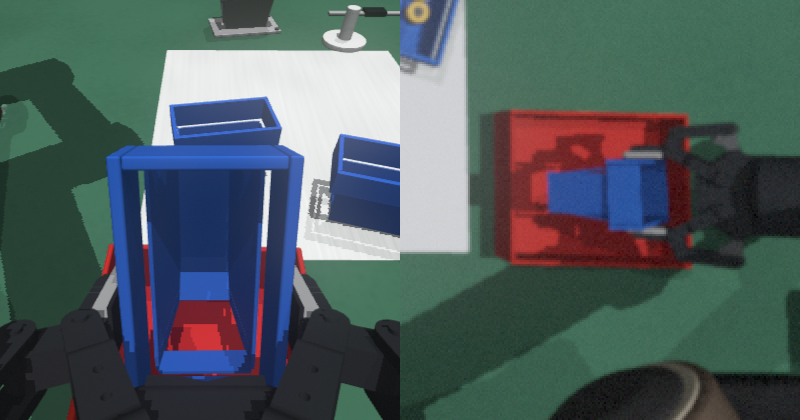

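T3 shows empty while tilted over the bin. Now to the dock.

```bash
python3 - <<'E'
from h import *
plan(.519,.3715,.27,.157,grip=-1)
E
```

```text
[[[-0.044,-0.051,0.081],[29.0,6.0,35.0],-1],[[-0.044,-0.051,0.081],[31.0,2.0,34.0],-1],[[-0.044,-0.051,0.081],[33.0,-2.0,32.0],-1],[[-0.044,-0.051,0.08],[34.0,-7.0,30.0],-1],[[-0.044,-0.051,0.081],[35.0,-11.0,28.0],-1]]
[[[-0.044,-0.051,0.08],[35.0,-15.0,26.0],-1],[[-0.044,-0.051,0.08],[35.0,-18.0,23.0],-1],[[-0.044,-0.052,0.081],[35.0,-22.0,21.0],-1],[[-0.044,-0.052,0.08],[34.0,-26.0,18.0],-1],[[-0.044,-0.051,0.081],[33.0,-29.0,15.0],-1]]
[[[-0.044,-0.052,0.08],[31.0,-33.0,12.0],-1],[[-0.044,-0.051,0.081],[28.0,-35.0,8.0],-1],[[-0.043,-0.052,0.08],[26.0,-38.0,6.0],-1],[[-0.044,-0.051,0.081],[23.0,-40.0,3.0],-1],[[-0.043,-0.052,0.08],[19.0,-42.0,-1.0],-1]]
[[[-0.044,-0.051,0.081],[16.5,-42.6,-2.8],-1]]
```

{"op": "move_arm", "data": {"deltas": [[[-0.044,-0.051,0.081],[29,6,35],-1],[[-0.044,-0.051,0.081],[31,2,34],-1],[[-0.044,-0.051,0.081],[33,-2,32],-1],[[-0.044,-0.051,0.08],[34,-7,30],-1],[[-0.044,-0.051,0.081],[35,-11,28],-1]]}}

```text
time: 24.55
tcp_pos: [0.4579, -0.1275, 0.2091]
tcp_rot: [-2.19, -1.308, -0.678]
wrist_force: [0.3, 0.4, -1.0]
finger_gap: 0.767
gripper_force: 46.3
```

{"op": "move_arm", "data": {"deltas": [[[-0.044,-0.051,0.08],[35,-15,26],-1],[[-0.044,-0.051,0.08],[35,-18,23],-1],[[-0.044,-0.052,0.081],[35,-22,21],-1],[[-0.044,-0.052,0.08],[34,-26,18],-1],[[-0.044,-0.051,0.081],[33,-29,15],-1]]}}

```text
time: 25.05
tcp_pos: [0.4837, 0.0855, 0.235]
tcp_rot: [-2.655, -0.925, -0.422]
wrist_force: [0.3, -0.4, -1.1]
finger_gap: 0.765
gripper_force: 46.3
```

```bash
python3 - <<'E'
from h import *
print(sense()['tcp_pos']); plan(.519,.3715,.26,.157,grip=-1)
E
```

```text
[0.48370353 0.08550592 0.23501635]
[[[-0.04,-0.046,0.072],[28.0,-28.0,13.0],-1],[[-0.04,-0.046,0.072],[26.0,-30.0,10.0],-1],[[-0.04,-0.046,0.072],[24.0,-33.0,8.0],-1],[[-0.04,-0.046,0.072],[22.0,-34.0,5.0],-1],[[-0.04,-0.046,0.073],[20.0,-36.0,3.0],-1]]
[[[-0.039,-0.046,0.072],[17.0,-38.0,1.0],-1],[[-0.04,-0.046,0.073],[13.8,-38.9,-1.0],-1]]
```

{"op": "move_arm", "data": {"deltas": [[[-0.05,-0.06,0.09],[28,-28,11],-1],[[-0.05,-0.06,0.09],[26,-31,8],-1],[[-0.05,-0.06,0.09],[23,-33,5],-1],[[-0.045,-0.05,0.08],[19,-35,2],-1],[[-0.045,-0.05,0.08],[17,-37,0],-1]]}}

```text
time: 25.55
tcp_pos: [0.4952, 0.2521, 0.2599]
tcp_rot: [-3.019, -0.463, -0.109]
wrist_force: [0.4, 0.1, -0.9]
finger_gap: 0.769
gripper_force: 46.3
```

{"op": "move_arm", "data": {"deltas": [[[-0.035,-0.04,0.07],[13,-37,-1],-1],[[0,0,0],[10,-37,-1],-1],[[0,0,0],[0,0,0],-1],[[0,0,0],[0,0,0],-1],[[0,0,0],[0,0,0],-1]]}}

```text
time: 26.05
tcp_pos: [0.4974, 0.3272, 0.2664]
tcp_rot: [-3.071, -0.367, -0.052]
wrist_force: [-0.0, -0.1, -0.7]
finger_gap: 0.764
gripper_force: 46.2
```

```bash
python3 - <<'E'
from h import *
print(sense()['tcp_pos']); plan(.518,.3715,.23,.157,grip=-1); plan(.518,.3715,.166,.157,grip=-1)
E
```

```text
[0.49744631 0.32716892 0.26635484]
[[[-0.023,-0.019,0.04],[14.0,-18.0,20.0],-1],[[-0.023,-0.018,0.041],[14.6,-19.6,18.4],-1]]
[[[-0.015,-0.012,0.027],[9.0,-11.0,34.0],-1],[[-0.015,-0.013,0.027],[9.0,-12.0,34.0],-1],[[-0.016,-0.012,0.027],[8.8,-13.0,34.2],-1]]
```

{"op": "move_arm", "data": {"deltas": [[[-0.023,-0.018,0.04],[14,-19,8],-1],[[-0.023,-0.018,0.04],[15,-20,6],-1],[[0,0,0],[0,0,0],-1],[[0,0,0],[0,0,0],-1],[[0,0,0],[0,0,0],-1]]}}

```text
time: 26.55
tcp_pos: [0.5182, 0.3714, 0.2547]
tcp_rot: [-3.132, -0.246, -0.002]
wrist_force: [0.9, -0.1, -1.2]
finger_gap: 0.766
gripper_force: 46.2
```

```bash
python3 - <<'E'
from h import *
print(sense()['tcp_pos'],sense()['tcp_rot']); plan(.518,.3715,.166,.157,grip=-1)
E
```

```text
[0.5182083  0.37143732 0.25473408] [-3.13189621e+00 -2.46305896e-01 -2.42923244e-03]
[[[0.0,-0.001,-0.0],[-0.0,-0.0,44.0],-1],[[0.0,-0.001,-0.0],[-0.3,-0.1,44.7],-1]]
```

{"op": "move_arm", "data": {"deltas": [[[0,0,0],[0,0,30],-1],[[0,0,0],[0,0,30],-1],[[0,0,0],[0,0,28],-1],[[0,0,0],[0,0,0],-1],[[0,0,0],[0,0,0],-1]]}}

```text
time: 27.05
tcp_pos: [0.5184, 0.3721, 0.1671]
tcp_rot: [3.132, 0.247, 0.002]
wrist_force: [-0.6, -0.3, 0.1]
finger_gap: 0.765
gripper_force: 46.3
```

{"op": "move_arm", "data": {"deltas": [[[0,0,0],[0,0,3],-1],[[0,0,0],[0,0,3],-1],[[0,0,0],[0,0,3],-1],[[0,0,0],[0,0,1],-1],[[0,0,0],[0,0,0],-1]]}}

```text
time: 27.55
tcp_pos: [0.519, 0.3735, 0.1569]
tcp_rot: [-3.131, -0.248, -0.005]
wrist_force: [0.4, 0.6, -1.8]
finger_gap: 0.764
gripper_force: 46.3
```

{"op": "move_arm", "data": {"deltas": [[[0,0,0],[0,0,1],-1],[[0,0,0],[0,0,1],-1],[[0,0,0],[0,0,0],-1],[[0,0,0],[0,0,0],-1]]}}

```text
time: 27.95
tcp_pos: [0.519, 0.3732, 0.1548]
tcp_rot: [-3.131, -0.248, -0.005]
wrist_force: [0.8, 0.1, -1.0]
finger_gap: 0.765
gripper_force: 46.5
```

{"op": "move_arm", "data": {"deltas": [[[0,0,0],[0,0,0],1],[[0,0,0],[0,0,0],1],[[0,0,0],[0,0,0],1],[[0,0,0],[0,0,0],1],[[0,0,0],[0,0,-20],1]]}}

```text
time: 28.45
tcp_pos: [0.5162, 0.3717, 0.1714]
tcp_rot: [3.129, 0.248, -0.007]
wrist_force: [0.1, -0.7, -0.1]
finger_gap: 1.001
gripper_force: 0.0
```

{"op": "move_arm", "data": {"deltas": [[[0,0,0],[0,0,-45],1],[[0,0,0],[0,0,-45],1],[[0,0,0],[0,0,-10],1],[[0,0,0],[0,0,0],1],[[0,0,0],[0,0,0],1]]}}

```text
time: 28.95
tcp_pos: [0.5176, 0.3726, 0.2733]
tcp_rot: [3.131, 0.248, 0.0]
wrist_force: [0.7, 0.1, 0.7]
finger_gap: 1.003
gripper_force: 0.0
```

```bash
python3 - <<'E'
from h import *
s=sense(); print(s['tcp_pos']); grab_frame('wrist')
print(find('T3_c','wrist',s)); wfit('T3_c',(.518,.372,.157),.096)
grab_frame('side'); print(find('T3_c','side'),find('P5_c','side'))
grab_frame('top'); print(find('T1_c','top'),find('T2_c','top'),find('P1_c','top'),find('P5_c','top'))
plan(.453,-.1,.25,.15)
E
```

```text
[0.51757014 0.37262463 0.27332291]
[(0.8, array([0.5184, 0.3732, 0.142 ]))]
T3_c 0.83 [0.5195 0.3722 0.1609] 0.137 (np.int64(235), np.int64(333), np.int64(122), np.int64(287))
[(0.7, array([0.5228, 0.3774, 0.1395]))] [(0.64, array([ 0.4293, -0.4431,  0.0187]))]
[(0.7, array([0.5219, 0.3691, 0.0811])), (0.67, array([ 0.4539, -0.0985,  0.0445])), (0.62, array([ 0.4302, -0.4399,  0.0134]))] [(0.78, array([ 0.6344, -0.1788,  0.0507]))] [(0.49, array([ 0.4837, -0.0963,  0.0127]))] [(0.7, array([ 0.4309, -0.439 ,  0.0141]))]
[[[-0.0,-0.0,0.001],[-14.0,46.0,2.0],1],[[-0.0,-0.0,0.001],[-14.0,46.0,2.0],1],[[-0.0,-0.0,0.001],[-14.0,46.0,3.0],1],[[-0.0,-0.0,0.001],[-14.0,46.0,2.0],1],[[-0.0,-0.0,0.001],[-14.0,46.0,3.0],1]]
[[[-0.0,-0.0,0.001],[-14.0,45.0,2.0],1],[[-0.0,-0.001,0.001],[-13.0,46.0,3.0],1],[[-0.0,-0.0,0.0],[-13.0,45.0,2.0],1],[[-0.0,-0.001,0.001],[-14.0,46.0,3.0],1],[[-0.0,-0.0,0.0],[-13.2,45.5,2.1],1]]
```

T3 is seated on level three (0.142), and its bush is in the bin at y ≈ -0.44. T1 is next, and I'll dump 15 mm further to +y.

{"op": "move_arm", "data": {"deltas": [[[0,0,0],[-14,46,2],1],[[0,0,0],[-14,46,2],1],[[0,0,0],[-14,46,3],1],[[0,0,0],[-14,46,2],1],[[0,0,0],[-14,46,3],1]]}}

```text
time: 30.05
tcp_pos: [0.4852, 0.1334, 0.2628]
tcp_rot: [-3.131, -0.249, -0.006]
wrist_force: [1.1, -1.1, -0.0]
finger_gap: 0.998
gripper_force: 0.0
```

{"op": "move_arm", "data": {"deltas": [[[0,0,0],[-14,45,2],1],[[0,0,0],[-13,46,3],1],[[0,0,0],[-13,45,4],1],[[0,0,0],[-14,46,5],1],[[0,0,0],[-13,46,5],1]]}}

```text
time: 30.55
tcp_pos: [0.455, -0.1026, 0.2436]
tcp_rot: [3.132, 0.249, 0.006]
wrist_force: [0.5, -0.2, -0.0]
finger_gap: 1.001
gripper_force: 0.0
```

{"op": "move_arm", "data": {"deltas": [[[0,0,0],[0,0,0],1],[[0,0,0],[0,0,0],1],[[0,0,0],[0,0,0],1]]}}

```text
time: 30.85
tcp_pos: [0.4555, -0.1, 0.2434]
tcp_rot: [-3.131, -0.249, -0.004]
wrist_force: [0.0, -0.1, 0.7]
finger_gap: 1.004
gripper_force: 0.0
```

```bash
python3 - <<'E'
from h import *
r=wfit('T1_c',(.453,-.1,.15))
print(find('T1_c','wrist'),find('P1_c','wrist'))
x,y,a=r[0][1]; plan(x-.001*np.cos(a),y,.054,a); print(sense()['tcp_pos'])
E
```

```text
T1_c 0.61 [ 0.4531 -0.1002  0.1588] 0.173 (np.int64(246), np.int64(321), np.int64(124), np.int64(257))
[(0.61, array([ 0.4528, -0.1012,  0.0438]))] [(0.89, array([ 0.4783, -0.0924,  0.0109]))]
[[[-0.0,-0.001,0.0],[-1.0,0.0,47.0],1],[[-0.0,-0.001,0.001],[-1.0,0.0,47.0],1],[[-0.0,-0.0,0.0],[-1.0,0.0,48.0],1],[[-0.001,-0.001,0.001],[-0.8,0.3,47.3],1]]
[ 0.45563456 -0.09942414  0.24331003]
```

{"op": "move_arm", "data": {"deltas": [[[0,0,0],[-3,0,47],1],[[0,0,0],[-2,0,47],1],[[0,0,0],[0,0,47],1],[[0,0,0],[0,0,46],1],[[0,0,0],[0,0,0],1]]}}

```text
time: 31.55
tcp_pos: [0.4441, -0.0983, 0.0498]
tcp_rot: [-3.124, -0.251, 0.021]
wrist_force: [-1.1, 0.7, -0.1]
finger_gap: 0.999
gripper_force: 0.0
```

{"op": "move_arm", "data": {"deltas": [[[0,0,0],[0,0,0],-1],[[0,0,0],[0,0,0],-1],[[0,0,0],[0,0,0],-1],[[0,0,0],[0,0,0],-1],[[0,0,0],[0,0,0],-1]]}}

```text
time: 32.05
tcp_pos: [0.4522, -0.1018, 0.058]
tcp_rot: [3.131, 0.248, 0.009]
wrist_force: [-0.5, 0.9, 3.5]
finger_gap: 0.769
gripper_force: 46.0
```

{"op": "move_arm", "data": {"deltas": [[[0,0,0],[0,0,-25],-1],[[0,0,0],[0,0,-45],-1],[[0,0,0],[0,0,-45],-1],[[0,0,0],[0,0,-45],-1],[[0,0,0],[0,0,-35],-1]]}}

```text
time: 32.55
tcp_pos: [0.4509, -0.1018, 0.2546]
tcp_rot: [3.131, 0.248, 0.009]
wrist_force: [1.1, -0.5, -2.0]
finger_gap: 0.769
gripper_force: 46.0
```

```bash
python3 - <<'E'
from h import *
plan(.43,-.34,.25,1.57,grip=-1)
E
```

```text
[[[0.001,-0.0,-0.141],[-6.0,23.0,0.0],-1],[[0.001,-0.0,-0.141],[-9.0,22.0,0.0],-1],[[0.001,-0.001,-0.141],[-12.0,21.0,1.0],-1],[[0.0,-0.001,-0.141],[-15.0,19.0,0.0],-1],[[0.0,-0.0,-0.141],[-17.0,16.0,1.0],-1]]
[[[0.001,-0.0,-0.141],[-19.0,14.0,0.0],-1],[[0.0,-0.001,-0.141],[-21.0,11.0,1.0],-1],[[0.001,-0.0,-0.142],[-23.0,8.0,0.0],-1],[[0.0,-0.001,-0.141],[-24.0,5.0,1.0],-1],[[0.001,-0.0,-0.142],[-23.6,0.9,0.3],-1]]
```

{"op": "move_arm", "data": {"deltas": [[[0,0,-0.141],[-6,23,0],-1],[[0,0,-0.141],[-9,22,0],-1],[[0,0,-0.141],[-12,21,1],-1],[[0,0,-0.141],[-15,19,0],-1],[[0,0,-0.141],[-17,16,1],-1]]}}

```text
time: 33.05
tcp_pos: [0.4394, -0.2213, 0.2495]
tcp_rot: [2.849, 1.322, 0.004]
wrist_force: [0.4, -0.0, -1.5]
finger_gap: 0.767
gripper_force: 46.0
```

{"op": "move_arm", "data": {"deltas": [[[0,0,-0.141],[-19,14,0],-1],[[0,0,-0.141],[-21,11,1],-1],[[0,0,-0.141],[-23,8,0],-1],[[0,0,-0.141],[-24,5,1],-1],[[0,0,-0.141],[-24,1,0],-1]]}}

```text
time: 33.55
tcp_pos: [0.4289, -0.341, 0.247]
tcp_rot: [2.217, 2.224, 0.003]
wrist_force: [0.0, 0.6, -2.5]
finger_gap: 0.763
gripper_force: 46.0
```

{"op": "move_arm", "data": {"deltas": [[[0,0.143,0],[0,0,10],-1],[[0,0.143,0],[-2,0,10],-1],[[0,0.143,0],[-3,0,10],-1],[[0,0.143,0],[-4,0,9],-1],[[0,0.143,0],[-6,0,8],-1]]}}

```text
time: 34.05
tcp_pos: [0.4298, -0.3427, 0.1972]
tcp_rot: [-1.807, -1.804, -0.682]
wrist_force: [1.6, 0.2, -1.9]
finger_gap: 0.767
gripper_force: 46.1
```

{"op": "move_arm", "data": {"deltas": [[[0,0.143,0],[-7,0,8],-1],[[0,0.143,0],[-8,0,6],-1],[[0,0,0],[0,0,0],-1],[[0,0,0],[0,0,0],-1],[[0,0,0],[0,0,0],-1]]}}

```text
time: 34.55
tcp_pos: [0.4305, -0.3425, 0.1784]
tcp_rot: [-1.619, -1.62, -0.886]
wrist_force: [-0.7, 0.3, -0.3]
finger_gap: 0.764
gripper_force: 46.1
```

```bash
python3 - <<'E'
from h import *
s=sense();print(s['tcp_pos'],s['joint_positions'].round(2))
a=grab_frame('wrist');b=grab_frame('top');c=grab_frame('side')
print(find('P1_c','top'),find('P1_c','side'),find('P1_c','wrist',s),find('T2_c','top'))
cv2.imwrite('pics/m2.png',np.hstack([a[::1,:][0:420,80:480],b[200:410,360:560].repeat(2,0).repeat(2,1)]))
plan(.43,-.34,.27,1.57,grip=-1)
s=dict(s); s['tcp_pos']=np.array([.43,-.34,.27]);s['tcp_rot']=(R.from_euler('z',1.57)*R.from_matrix(np.diag([1.,-1,-1]))).as_rotvec()
plan(.518,.3715,.28,.157,grip=-1,s=s,n=16)
E
```

```text
[ 0.43046139 -0.34251698  0.17839872] [-1.02  0.74  1.42  0.49  1.87 -1.09]
[] [(0.63, array([ 0.4315, -0.4229,  0.0151]))] [(0.38, array([ 0.6328, -0.1834,  0.0451]))] [(0.94, array([ 0.6337, -0.1797,  0.0485]))]
[[[0.001,-0.143,0.0],[11.0,0.0,-7.0],-1],[[0.001,-0.143,0.0],[10.0,0.0,-8.0],-1],[[0.0,-0.143,0.0],[9.0,0.0,-10.0],-1],[[0.001,-0.142,0.0],[7.0,0.0,-11.0],-1],[[0.0,-0.143,0.0],[6.0,0.0,-12.0],-1]]
[[[0.001,-0.142,0.001],[4.0,0.0,-13.0],-1],[[0.0,-0.143,0.0],[2.4,0.2,-12.9],-1]]
[[[0.0,0.0,0.088],[44.0,5.0,-1.0],-1],[[0.0,0.0,0.088],[45.0,2.0,-1.0],-1],[[0.0,-0.0,0.088],[45.0,-2.0,-1.0],-1],[[0.0,-0.0,0.088],[44.0,-6.0,-1.0],-1],[[0.0,-0.0,0.088],[44.0,-10.0,-1.0],-1]]
[[[0.0,-0.0,0.088],[43.0,-14.0,-0.0],-1],[[0.0,-0.0,0.089],[41.0,-18.0,-1.0],-1],[[0.0,-0.0,0.088],[39.0,-21.0,-0.0],-1],[[0.0,-0.0,0.089],[37.0,-25.0,-1.0],-1],[[0.0,-0.0,0.088],[35.0,-28.0,-0.0],-1]]
[[[0.0,-0.0,0.089],[33.0,-31.0,-1.0],-1],[[0.0,-0.0,0.088],[30.0,-34.0,-0.0],-1],[[0.0,-0.0,0.089],[26.0,-36.0,-1.0],-1],[[0.0,-0.0,0.088],[23.0,-38.0,-0.0],-1],[[0.0,-0.0,0.089],[20.0,-40.0,-1.0],-1]]
[[[0.0,-0.0,0.088],[15.9,-42.2,-0.0],-1]]
```

View pics/m2.png

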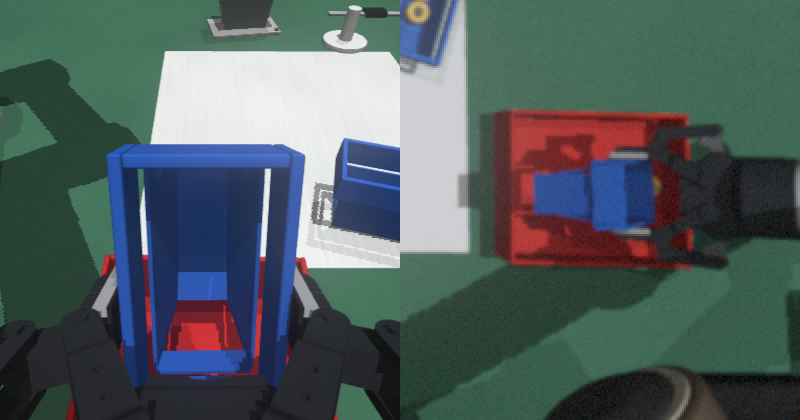

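T1 shows empty. I'll untilt and carry it to the dock.

{"op": "move_arm", "data": {"deltas": [[[0,-0.143,0],[11,0,-7],-1],[[0,-0.143,0],[10,0,-8],-1],[[0,-0.143,0],[9,0,-10],-1],[[0,-0.143,0],[7,0,-11],-1],[[0,-0.143,0],[6,0,-12],-1]]}}

```text
time: 35.4
tcp_pos: [0.4296, -0.3412, 0.2435]
tcp_rot: [-2.076, -2.071, -0.297]
wrist_force: [0.3, -0.4, -1.0]
finger_gap: 0.762
gripper_force: 46.1
```

{"op": "move_arm", "data": {"deltas": [[[0,-0.143,0],[4,0,-13],-1],[[0,-0.143,0],[2,0,-13],-1],[[0,0,0.088],[44,5,-1],-1],[[0,0,0.088],[45,2,-1],-1],[[0,0,0.088],[45,-2,-1],-1]]}}

```text
time: 35.9
tcp_pos: [0.4459, -0.2049, 0.2722]
tcp_rot: [2.501, 1.901, 0.005]
wrist_force: [1.8, 0.9, -1.5]
finger_gap: 0.768
gripper_force: 46.0
```

{"op": "move_arm", "data": {"deltas": [[[0,0,0.088],[44,-6,-1],-1],[[0,0,0.088],[44,-10,-1],-1],[[0,0,0.088],[43,-14,0],-1],[[0,0,0.088],[41,-18,-1],-1],[[0,0,0.088],[39,-21,0],-1]]}}

```text
time: 36.4
tcp_pos: [0.4739, 0.0169, 0.2753]
tcp_rot: [-2.855, -1.31, -0.004]
wrist_force: [0.6, 0.3, -1.7]
finger_gap: 0.768
gripper_force: 46.0
```

```bash
python3 - <<'E'
from h import *
print(sense()['tcp_pos']); plan(.518,.3715,.285,.157,grip=-1,step=45)
E
```

```text
[0.47387877 0.01690607 0.2753418 ]
[[[-0.0,-0.0,0.088],[37.0,-25.0,-1.0],-1],[[-0.0,-0.0,0.088],[35.0,-28.0,-1.0],-1],[[-0.0,-0.0,0.088],[32.0,-31.0,-1.0],-1],[[-0.0,-0.001,0.088],[30.0,-33.0,-1.0],-1],[[-0.0,-0.0,0.088],[26.0,-36.0,-1.0],-1]]
[[[-0.0,-0.001,0.088],[23.0,-38.0,-1.0],-1],[[-0.0,-0.0,0.088],[20.0,-40.0,-2.0],-1],[[-0.0,-0.001,0.087],[16.1,-42.2,-1.2],-1]]
```

{"op": "move_arm", "data": {"deltas": [[[0,0,0.088],[37,-25,-1],-1],[[0,0,0.088],[35,-28,-1],-1],[[0,0,0.088],[32,-31,-1],-1],[[0,0,0.088],[30,-33,-1],-1],[[0,0,0.088],[26,-36,-1],-1]]}}

```text
time: 36.9
tcp_pos: [0.5003, 0.238, 0.2804]
tcp_rot: [-3.072, -0.656, -0.002]
wrist_force: [0.4, 0.0, -1.0]
finger_gap: 0.767
gripper_force: 46.0
```

{"op": "move_arm", "data": {"deltas": [[[0,0,0.088],[23,-38,-1],-1],[[0,0,0.088],[20,-40,-2],-1],[[0,0,0.087],[16,-42,-1],-1],[[0,0,0],[0,0,0],-1],[[0,0,0],[0,0,0],-1]]}}

```text
time: 37.4
tcp_pos: [0.5163, 0.3699, 0.2837]
tcp_rot: [3.131, 0.257, 0.001]
wrist_force: [0.4, -0.4, -2.5]
finger_gap: 0.769
gripper_force: 46.1
```

{"op": "move_arm", "data": {"deltas": [[[0,0,0],[0,0,0],-1],[[0,0,0],[0,0,0],-1]]}}

```text
time: 37.6
tcp_pos: [0.5173, 0.3678, 0.2842]
tcp_rot: [-3.131, -0.251, -0.003]
wrist_force: [-0.2, 0.7, -1.7]
finger_gap: 0.766
gripper_force: 46.1
```

```bash
python3 - <<'E'
from h import *
print(sense()['tcp_pos']); plan(.518,.3715,.196,.157,grip=-1,step=35)
E
```

```text
[0.51726097 0.36782983 0.28418826]
[[[-0.0,-0.001,0.001],[0.0,-1.0,29.0],-1],[[-0.0,-0.0,0.001],[1.0,-1.0,30.0],-1],[[-0.0,-0.001,0.001],[0.2,-1.5,29.2],-1]]
```

{"op": "move_arm", "data": {"deltas": [[[0,0,0],[1,-2,29],-1],[[0,0,0],[1,-2,30],-1],[[0,0,0],[0,0,29],-1],[[0,0,0],[0,0,0],-1],[[0,0,0],[0,0,0],-1]]}}

```text
time: 38.1
tcp_pos: [0.5189, 0.3724, 0.1962]
tcp_rot: [3.131, 0.251, 0.002]
wrist_force: [0.1, -0.8, -0.3]
finger_gap: 0.765
gripper_force: 46.1
```

{"op": "move_arm", "data": {"deltas": [[[0,0,0],[0,0,3],-1],[[0,0,0],[0,0,3],-1],[[0,0,0],[0,0,3],-1],[[0,0,0],[0,0,1],-1],[[0,0,0],[0,0,0],-1]]}}

```text
time: 38.6
tcp_pos: [0.5197, 0.3739, 0.1866]
tcp_rot: [-3.13, -0.253, -0.006]
wrist_force: [0.9, 1.2, -0.9]
finger_gap: 0.765
gripper_force: 46.2
```

{"op": "move_arm", "data": {"deltas": [[[0,0,0],[0,0,1],-1],[[0,0,0],[0,0,1],-1],[[0,0,0],[0,0,0],-1],[[0,0,0],[0,0,0],-1]]}}

```text
time: 39.0
tcp_pos: [0.5197, 0.3738, 0.1847]
tcp_rot: [-3.13, -0.253, -0.006]
wrist_force: [2.5, 1.4, 1.9]
finger_gap: 0.765
gripper_force: 46.1
```

{"op": "move_arm", "data": {"deltas": [[[0,0,0],[0,0,0],1],[[0,0,0],[0,0,0],1],[[0,0,0],[0,0,0],1],[[0,0,0],[0,0,0],1],[[0,0,0],[0,0,-20],1]]}}

```text
time: 39.5
tcp_pos: [0.5165, 0.3721, 0.2006]
tcp_rot: [3.129, 0.253, -0.008]
wrist_force: [-0.6, -0.4, 0.1]
finger_gap: 1.003
gripper_force: 0.0
```

{"op": "move_arm", "data": {"deltas": [[[0,0,0],[0,0,-45],1],[[0,0,0],[0,0,-45],1],[[0,0,0],[0,0,0],1],[[0,0,0],[0,0,0],1],[[0,0,0],[0,0,0],1]]}}

```text
time: 40.0
tcp_pos: [0.5179, 0.373, 0.2926]
tcp_rot: [3.131, 0.253, -0.0]
wrist_force: [-0.3, 0.0, -0.1]
finger_gap: 1.001
gripper_force: 0.0
```

```bash
python3 - <<'E'
from h import *
s=sense(); print(s['tcp_pos']); grab_frame('wrist')
print(find('T1_c','wrist',s)); wfit('T1_c',(.518,.372,.157),.126)
grab_frame('side'); print(find('T1_c','side'),find('P1_c','side'))
grab_frame('top'); print(find('T2_c','top'),find('P1_c','top'))
plan(.633,-.18,.24,-.27)
E
```

```text
[0.51791497 0.37297776 0.29263542]
[(0.66, array([0.5188, 0.3738, 0.1716]))]
T1_c 0.57 [0.5209 0.3734 0.1602] 0.117 (np.int64(233), np.int64(335), np.int64(121), np.int64(295))
[(0.82, array([0.5177, 0.3736, 0.1686]))] [(0.57, array([0.5175, 0.3767, 0.1715])), (0.52, array([ 0.4286, -0.4194,  0.0149]))]
[(0.83, array([ 0.6331, -0.1795,  0.0472]))] [(0.46, array([ 0.4355, -0.422 ,  0.0173]))]
[[[-0.0,-0.0,0.036],[2.0,47.0,4.0],1],[[-0.0,-0.0,0.036],[4.0,47.0,5.0],1],[[-0.0,-0.0,0.036],[5.0,47.0,4.0],1],[[-0.0,-0.0,0.036],[7.0,47.0,5.0],1],[[-0.0,-0.0,0.036],[9.0,46.0,4.0],1]]
[[[-0.0,-0.0,0.036],[10.0,46.0,5.0],1],[[-0.0,-0.0,0.036],[12.0,45.0,4.0],1],[[-0.0,-0.0,0.036],[14.0,45.0,5.0],1],[[-0.0,-0.0,0.036],[15.0,45.0,4.0],1],[[-0.0,-0.001,0.036],[17.0,44.0,5.0],1]]
[[[-0.0,-0.0,0.036],[18.0,43.0,4.0],1],[[-0.001,-0.001,0.035],[20.3,42.7,4.7],1]]
```

T1 is seated on level four, and both bushes so far are in the bin. The last tub is T2. The bottle sits about 118 mm ahead of it, and the camera passes over at z ≈ 0.2, which clears.

{"op": "move_arm", "data": {"deltas": [[[0,0,0.036],[2,47,4],1],[[0,0,0.036],[4,47,5],1],[[0,0,0.036],[5,47,4],1],[[0,0,0.036],[7,47,5],1],[[0,0,0.036],[9,46,4],1]]}}

```text
time: 41.0
tcp_pos: [0.5668, 0.1408, 0.2721]
tcp_rot: [-3.141, 0.031, -0.004]
wrist_force: [0.8, -0.4, -0.1]
finger_gap: 0.999
gripper_force: 0.0
```

{"op": "move_arm", "data": {"deltas": [[[0,0,0.036],[10,46,5],1],[[0,0,0.036],[12,45,4],1],[[0,0,0.036],[14,45,5],1],[[0,0,0.036],[15,45,4],1],[[0,0,0.036],[17,44,5],1]]}}

```text
time: 41.5
tcp_pos: [0.6144, -0.09, 0.2492]
tcp_rot: [-3.125, 0.314, -0.005]
wrist_force: [0.7, 0.3, -0.4]
finger_gap: 1.001
gripper_force: 0.0
```

{"op": "move_arm", "data": {"deltas": [[[0,0,0.036],[18,43,4],1],[[0,0,0.036],[20,43,5],1],[[0,0,0],[0,0,0],1],[[0,0,0],[0,0,0],1],[[0,0,0],[0,0,0],1]]}}

```text
time: 42.0
tcp_pos: [0.6325, -0.1792, 0.2399]
tcp_rot: [-3.111, 0.423, -0.003]
wrist_force: [0.8, 0.4, -0.1]
finger_gap: 1.007
gripper_force: 0.0
```

```bash
python3 - <<'E'
from h import *
r=wfit('T2_c',(.633,-.18,-.27)); cv2.imwrite('pics/w6.png',grab_frame('wrist'))
print(find('T2_c','wrist'),find('P3_c','wrist'),find('bottle_c','wrist'))
x,y,a=r[0][1]; plan(x,y,.055,a); print(sense()['tcp_pos'])
E
```

```text
T2_c 0.65 [ 0.6328 -0.1809 -0.2895] 0.217 (np.int64(249), np.int64(326), np.int64(120), np.int64(255))
[(0.9, array([ 0.6326, -0.1818,  0.0475]))] [(0.78, array([ 0.6625, -0.1883,  0.0113]))] [(0.68, array([ 0.7246, -0.2635,  0.0718]))]
[[[-0.0,-0.001,0.005],[0.0,1.0,46.0],1],[[-0.0,-0.0,0.005],[0.0,0.0,46.0],1],[[-0.001,-0.001,0.005],[0.0,1.0,47.0],1],[[-0.0,-0.0,0.005],[0.2,0.0,46.3],1]]
[ 0.63283457 -0.1790144   0.24032431]
```

View pics/w6.png

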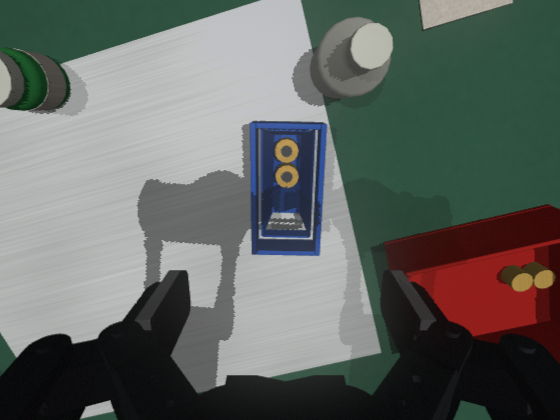

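T2 is at (287,188) with bushes at (287,150) and (287,177). Two bushes lie in the bin at (517,278) and (542,275). The bottle at (352,58) is well clear.

{"op": "move_arm", "data": {"deltas": [[[0,0,0.01],[-1,1,46],1],[[0,0,0.008],[-1,1,46],1],[[0,0,0],[0,0,46],1],[[0,0,0],[0,0,46],1],[[0,0,0],[0,0,0],1]]}}

```text
time: 42.8
tcp_pos: [0.6236, -0.1784, 0.0477]
tcp_rot: [-3.105, 0.45, 0.023]
wrist_force: [-1.3, 0.7, -0.9]
finger_gap: 1.0
gripper_force: 0.0
```

{"op": "move_arm", "data": {"deltas": [[[0,0,0],[0,0,0],-1],[[0,0,0],[0,0,0],-1],[[0,0,0],[0,0,0],-1],[[0,0,0],[0,0,0],-1],[[0,0,0],[0,0,0],-1]]}}

```text
time: 43.3
tcp_pos: [0.6321, -0.1819, 0.0583]
tcp_rot: [-3.109, 0.452, -0.009]
wrist_force: [-0.4, 0.7, 3.6]
finger_gap: 0.767
gripper_force: 48.8
```

{"op": "move_arm", "data": {"deltas": [[[0,0,0],[0,0,-25],-1],[[0,0,0],[0,0,-45],-1],[[0,0,0],[0,0,-45],-1],[[0,0,0],[0,0,-45],-1],[[0,0,0],[0,0,-40],-1]]}}

```text
time: 43.8
tcp_pos: [0.6303, -0.1817, 0.2589]
tcp_rot: [-3.108, 0.452, -0.006]
wrist_force: [1.4, -1.9, -2.0]
finger_gap: 0.765
gripper_force: 48.5
```

```bash
python3 - <<'E'
from h import *
plan(.43,-.34,.255,1.57,grip=-1)
E
```

```text
[[[0.0,-0.0,-0.143],[-11.0,16.0,0.0],-1],[[0.0,-0.0,-0.143],[-14.0,14.0,0.0],-1],[[0.0,-0.0,-0.143],[-15.0,12.0,0.0],-1],[[0.0,-0.0,-0.143],[-17.0,10.0,0.0],-1],[[0.0,-0.0,-0.143],[-18.0,7.0,0.0],-1]]
[[[0.0,-0.0,-0.143],[-19.0,5.0,0.0],-1],[[0.001,-0.0,-0.143],[-20.0,2.0,0.0],-1],[[0.0,-0.0,-0.143],[-20.0,-1.0,1.0],-1],[[0.001,-0.0,-0.143],[-19.0,-4.0,0.0],-1],[[0.001,-0.001,-0.143],[-19.0,-6.0,1.0],-1]]
[[[0.0,-0.0,-0.143],[-18.0,-9.0,0.0],-1],[[0.001,-0.001,-0.143],[-16.0,-11.0,1.0],-1],[[0.0,-0.0,-0.143],[-13.9,-13.3,0.2],-1]]
```

{"op": "move_arm", "data": {"deltas": [[[0,0,-0.143],[-11,16,0],-1],[[0,0,-0.143],[-14,14,0],-1],[[0,0,-0.143],[-15,12,0],-1],[[0,0,-0.143],[-17,10,0],-1],[[0,0,-0.143],[-18,7,0],-1]]}}

```text
time: 44.3
tcp_pos: [0.5525, -0.242, 0.2559]
tcp_rot: [-3.069, -0.674, -0.004]
wrist_force: [-0.4, -0.3, -2.5]
finger_gap: 0.766
gripper_force: 48.4
```

{"op": "move_arm", "data": {"deltas": [[[0,0,-0.143],[-19,5,0],-1],[[0,0,-0.143],[-20,2,0],-1],[[0,0,-0.143],[-20,-1,1],-1],[[0,0,-0.143],[-19,-4,0],-1],[[0,0,-0.143],[-19,-6,1],-1]]}}

```text
time: 44.8
tcp_pos: [0.4749, -0.3035, 0.2539]
tcp_rot: [2.638, 1.704, 0.004]
wrist_force: [0.6, -1.1, -1.4]
finger_gap: 0.768
gripper_force: 48.4
```

{"op": "move_arm", "data": {"deltas": [[[0,0,-0.143],[-18,-9,0],-1],[[0,0,-0.143],[-16,-11,1],-1],[[0,0,-0.143],[-14,-13,0],-1],[[0,0,0],[0,0,0],-1],[[0,0,0],[0,0,0],-1]]}}

```text
time: 45.3
tcp_pos: [0.4301, -0.3401, 0.2527]
tcp_rot: [2.225, 2.216, 0.004]
wrist_force: [0.2, -0.1, -0.9]
finger_gap: 0.766
gripper_force: 48.4
```

```bash
python3 - <<'E'
from h import *
print(sense()['tcp_pos'])
plan(.43,-.335,.185,1.57,tilt=1.05,grip=-1)
E
```

```text
[ 0.43005806 -0.34008375  0.25265309]
[[[0.001,0.131,-0.0],[1.0,-0.0,8.0],-1],[[0.0,0.131,-0.0],[-1.0,-0.0,9.0],-1],[[0.001,0.131,-0.0],[-2.0,-0.0,8.0],-1],[[0.001,0.131,-0.0],[-3.0,-0.0,8.0],-1],[[0.0,0.131,-0.0],[-3.0,-0.0,8.0],-1]]
[[[0.001,0.131,-0.0],[-5.0,-0.0,7.0],-1],[[0.0,0.132,-0.001],[-5.0,-0.0,7.0],-1],[[0.001,0.131,-0.0],[-6.4,-0.1,5.3],-1]]
```

{"op": "move_arm", "data": {"deltas": [[[0,0.131,0],[1,0,8],-1],[[0,0.131,0],[-1,0,9],-1],[[0,0.131,0],[-2,0,8],-1],[[0,0.131,0],[-3,0,8],-1],[[0,0.131,0],[-3,0,8],-1]]}}

```text
time: 45.8
tcp_pos: [0.4316, -0.3377, 0.2106]
tcp_rot: [-1.844, -1.844, -0.633]
wrist_force: [0.5, 0.8, -2.7]
finger_gap: 0.766
gripper_force: 48.5
```

{"op": "move_arm", "data": {"deltas": [[[0,0.131,0],[-5,0,7],-1],[[0,0.131,0],[-5,0,7],-1],[[0,0.131,0],[-6,0,5],-1],[[0,0,0],[0,0,0],-1],[[0,0,0],[0,0,0],-1]]}}

```text
time: 46.3
tcp_pos: [0.4307, -0.3345, 0.184]
tcp_rot: [-1.583, -1.582, -0.916]
wrist_force: [0.9, 0.1, 0.2]
finger_gap: 0.763
gripper_force: 48.6
```

{"op": "move_arm", "data": {"deltas": [[[0,0,0],[0,0,0],-1],[[0,0,0],[0,0,0],-1],[[0,0,0],[0,0,0],-1]]}}

```text
time: 46.6
tcp_pos: [0.4311, -0.3352, 0.1878]
tcp_rot: [-1.585, -1.589, -0.916]
wrist_force: [-0.4, 0.3, -0.8]
finger_gap: 0.766
gripper_force: 48.6
```

```bash
python3 - <<'E'
from h import *
s=sense();print(s['tcp_pos'])
a=grab_frame('wrist');b=grab_frame('top');c=grab_frame('side')
for q in('top','side','wrist'): print(find('P3_c',q,s if q=='wrist' else None))
cv2.imwrite('pics/m3.png',np.hstack([a[0:420,80:480],b[200:410,360:560].repeat(2,0).repeat(2,1)]))
plan(.43,-.335,.275,1.57,grip=-1)
E
```

```text
[ 0.43113325 -0.33522398  0.18777799]
[]
[(0.64, array([ 0.431 , -0.4102,  0.04  ])), (0.56, array([0.7935, 0.0438, 0.0451])), (0.18, array([ 0.4289, -0.4197,  0.0145]))]
[]
[[[0.0,-0.131,0.0],[10.0,-0.0,-6.0],-1],[[0.0,-0.131,0.0],[9.0,-0.0,-7.0],-1],[[0.0,-0.131,0.0],[8.0,-0.0,-8.0],-1],[[0.0,-0.131,0.0],[7.0,-0.0,-9.0],-1],[[0.001,-0.131,0.0],[5.0,-0.0,-9.0],-1]]
[[[0.0,-0.131,0.0],[4.0,-0.0,-10.0],-1],[[0.001,-0.131,0.0],[3.0,-0.0,-11.0],-1],[[0.0,-0.131,0.001],[1.9,-0.2,-11.0],-1]]
```

View pics/m3.png

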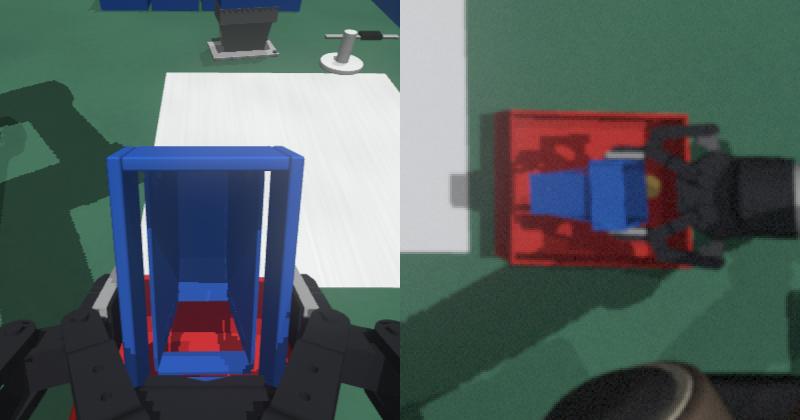

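T2 is empty. I'll carry it to the dock, higher this time because the stack rim is at 0.218.

{"op": "move_arm", "data": {"deltas": [[[0,-0.131,0],[10,0,-6],-1],[[0,-0.131,0],[9,0,-7],-1],[[0,-0.131,0],[8,0,-8],-1],[[0,-0.131,0],[7,0,-9],-1],[[0,-0.131,0],[5,0,-9],-1]]}}

```text
time: 47.4
tcp_pos: [0.4303, -0.3359, 0.2425]
tcp_rot: [-2.011, -2.009, -0.399]
wrist_force: [-0.4, 1.0, -1.0]
finger_gap: 0.762
gripper_force: 48.5
```

{"op": "move_arm", "data": {"deltas": [[[0,-0.131,0],[4,0,-10],-1],[[0,-0.131,0],[3,0,-11],-1],[[0,-0.131,0],[2,0,-15],-1],[[0,0,0.088],[44,5,-5],-1],[[0,0,0.088],[45,2,-5],-1]]}}

```text
time: 47.9
tcp_pos: [0.4407, -0.2452, 0.2896]
tcp_rot: [2.413, 2.01, 0.005]
wrist_force: [0.7, -0.0, -0.8]
finger_gap: 0.763
gripper_force: 48.5
```

{"op": "move_arm", "data": {"deltas": [[[0,0,0.088],[45,-2,-5],-1],[[0,0,0.088],[44,-6,-4],-1],[[0,0,0.088],[44,-10,-4],-1],[[0,0,0.088],[43,-14,-4],-1],[[0,0,0.088],[41,-18,-4],-1]]}}

```text
time: 48.4
tcp_pos: [0.4685, -0.022, 0.31]
tcp_rot: [-2.793, -1.436, -0.003]
wrist_force: [0.4, -1.4, -1.9]
finger_gap: 0.77
gripper_force: 48.5
```

```bash
python3 - <<'E'
from h import *
print(sense()['tcp_pos']); plan(.518,.371,.315,.158,grip=-1,step=45)
E
```

```text
[ 0.46854246 -0.02202664  0.31004593]
[[[-0.0,-0.0,0.088],[39.0,-21.0,-0.0],-1],[[-0.0,-0.0,0.088],[37.0,-24.0,-1.0],-1],[[-0.0,-0.0,0.088],[34.0,-27.0,-0.0],-1],[[-0.0,-0.0,0.088],[32.0,-30.0,-1.0],-1],[[-0.0,-0.0,0.088],[29.0,-33.0,-0.0],-1]]
[[[-0.0,-0.0,0.088],[26.0,-36.0,-1.0],-1],[[-0.0,-0.001,0.088],[23.0,-38.0,-0.0],-1],[[-0.001,-0.0,0.088],[19.0,-39.0,-1.0],-1],[[-0.0,-0.001,0.088],[16.3,-41.2,-0.3],-1]]
```

{"op": "move_arm", "data": {"deltas": [[[0,0,0.088],[39,-21,0],-1],[[0,0,0.088],[37,-24,-1],-1],[[0,0,0.088],[34,-27,0],-1],[[0,0,0.088],[32,-30,-1],-1],[[0,0,0.088],[29,-33,0],-1]]}}

```text
time: 48.9
tcp_pos: [0.4957, 0.1956, 0.3122]
tcp_rot: [-3.039, -0.793, -0.002]
wrist_force: [-1.0, 0.3, -1.5]
finger_gap: 0.765
gripper_force: 48.5
```

{"op": "move_arm", "data": {"deltas": [[[0,0,0.088],[26,-36,-1],-1],[[0,0,0.088],[23,-38,0],-1],[[0,0,0.088],[19,-39,-1],-1],[[0,0,0.088],[16,-41,0],-1],[[0,0,0],[0,0,0],-1]]}}

```text
time: 49.4
tcp_pos: [0.5159, 0.3738, 0.3132]
tcp_rot: [-3.128, -0.26, -0.0]
wrist_force: [-1.2, -0.9, -1.1]
finger_gap: 0.763
gripper_force: 48.5
```

{"op": "move_arm", "data": {"deltas": [[[0,0,0],[0,0,0],-1],[[0,0,0],[0,0,0],-1],[[0,0,0],[0,0,0],-1]]}}

```text
time: 49.7
tcp_pos: [0.5168, 0.3674, 0.3143]
tcp_rot: [-3.131, -0.253, -0.003]
wrist_force: [-0.2, 0.4, -1.7]
finger_gap: 0.764
gripper_force: 48.5
```

```bash
python3 - <<'E'
from h import *
print(sense()['tcp_pos']); plan(.519,.3725,.226,.158,grip=-1,step=35)
grab_frame('side'); print(find('T1_c','side'),find('T3_c','side'))
E
```

```text
[0.5168447  0.36743999 0.31434414]
[[[0.0,-0.001,0.001],[1.0,-2.0,29.0],-1],[[0.0,-0.0,0.001],[1.0,-1.0,30.0],-1],[[0.0,-0.001,0.001],[0.9,-1.7,29.3],-1]]
[(0.63, array([0.5182, 0.3747, 0.1687]))] [(0.97, array([0.5225, 0.3759, 0.1404]))]
```

{"op": "move_arm", "data": {"deltas": [[[0,0,0],[1,-2,29],-1],[[0,0,0],[1,-2,30],-1],[[0,0,0],[0,0,29],-1],[[0,0,0],[0,0,0],-1],[[0,0,0],[0,0,0],-1]]}}

```text
time: 50.35
tcp_pos: [0.5184, 0.3726, 0.2264]
tcp_rot: [3.131, 0.254, 0.002]
wrist_force: [0.3, -1.1, -1.1]
finger_gap: 0.769
gripper_force: 48.5
```

{"op": "move_arm", "data": {"deltas": [[[0,0,0],[0,0,3],-1],[[0,0,0],[0,0,3],-1],[[0,0,0],[0,0,3],-1],[[0,0,0],[0,0,1],-1],[[0,0,0],[0,0,0],-1]]}}

```text
time: 50.85
tcp_pos: [0.5187, 0.373, 0.2165]
tcp_rot: [-3.131, -0.254, -0.004]
wrist_force: [1.1, -0.6, -0.5]
finger_gap: 0.767
gripper_force: 48.6
```

{"op": "move_arm", "data": {"deltas": [[[0,0,0],[0,0,1],-1],[[0,0,0],[0,0,1],-1],[[0,0,0],[0,0,0],-1],[[0,0,0],[0,0,0],-1]]}}

```text
time: 51.25
tcp_pos: [0.5188, 0.3731, 0.2152]
tcp_rot: [-3.131, -0.255, -0.005]
wrist_force: [-0.7, -4.1, 4.9]
finger_gap: 0.766
gripper_force: 49.0
```

Contact at the seat height. Releasing and backing off.

{"op": "move_arm", "data": {"deltas": [[[0,0,0],[0,0,0],1],[[0,0,0],[0,0,0],1],[[0,0,0],[0,0,0],1],[[0,0,0],[0,0,0],1],[[0,0,0],[0,0,-20],1]]}}

```text
time: 51.75
tcp_pos: [0.5162, 0.3721, 0.2306]
tcp_rot: [3.129, 0.255, -0.007]
wrist_force: [-0.1, -0.3, -0.0]
finger_gap: 1.001
gripper_force: 0.0
```

{"op": "move_arm", "data": {"deltas": [[[0,0,0],[0,0,-45],1],[[0,0,0],[0,0,-45],1],[[0,0,0],[-45,0,0],1],[[0,0,0],[-45,0,0],1],[[0,0,0],[-45,0,0],1]]}}

```text
time: 52.25
tcp_pos: [0.3838, 0.3513, 0.3243]
tcp_rot: [-3.13, -0.253, -0.004]
wrist_force: [-0.5, 0.6, 0.3]
finger_gap: 1.004
gripper_force: 0.0
```

{"op": "move_arm", "data": {"deltas": [[[0,0,0],[0,40,0],1],[[0,0,0],[0,40,0],1],[[0,0,0],[0,0,0],1],[[0,0,0],[0,0,0],1],[[0,0,0],[0,0,0],1]]}}

```text
time: 52.75
tcp_pos: [0.3981, 0.2731, 0.3241]
tcp_rot: [-3.13, -0.254, -0.004]
wrist_force: [-0.6, 0.9, -0.7]
finger_gap: 0.999
gripper_force: 0.0
```

```bash
python3 - <<'E'
from h import *
w=grab_frame('wrist'); a=grab_frame('side'); b=grab_frame('top'); s=sense()
for l in('T1_c','T2_c','T3_c','T4_c','T5_c','P1_c','bottle_c','jar_c','flange_c'): print(l,find(l,'side'),find(l,'top'))
f=lambda i,x,y,w,h:cv2.resize(i[y:y+h,x:x+w],(400,300),interpolation=cv2.INTER_CUBIC)
cv2.imwrite('pics/fin.png',np.vstack([np.hstack([f(a,150,230,140,105),f(a,350,150,100,75)]),np.hstack([f(b,400,240,120,90),f(w,0,0,560,420)])]))
E
```

```text
T1_c [(0.58, array([0.5149, 0.3753, 0.1694])), (0.52, array([0.5182, 0.3751, 0.0833]))] [(0.87, array([0.5185, 0.3745, 0.1713])), (0.71, array([0.5213, 0.3735, 0.1423]))]
T2_c [(0.61, array([0.5194, 0.374 , 0.2062]))] [(0.66, array([0.5204, 0.3724, 0.2071])), (0.25, array([0.8029, 0.0428, 0.041 ]))]
T3_c [(0.74, array([0.5225, 0.3785, 0.1418])), (0.36, array([ 0.4339, -0.3757,  0.0041]))] []
T4_c [(0.7, array([0.5184, 0.3745, 0.0818])), (0.52, array([ 0.4322, -0.3718,  0.0044])), (0.15, array([0.5227, 0.3781, 0.1431]))] [(0.74, array([0.5181, 0.3726, 0.0831])), (0.3, array([0.5204, 0.3753, 0.142 ]))]
T5_c [(0.84, array([0.5157, 0.3787, 0.1142]))] [(0.56, array([0.5133, 0.3719, 0.1085]))]
P1_c [(0.53, array([ 0.4296, -0.4182,  0.0164]))] []
bottle_c [(0.97, array([ 0.7256, -0.2619,  0.0817]))] [(0.56, array([ 0.733 , -0.2642,  0.0755]))]
jar_c [(0.78, array([0.7957, 0.0473, 0.0415]))] [(0.95, array([0.8007, 0.044 , 0.0385])), (0.69, array([0.5196, 0.3724, 0.1419]))]
flange_c [(0.31, array([ 0.4295, -0.374 ,  0.0019]))] []
```

View pics/fin.png

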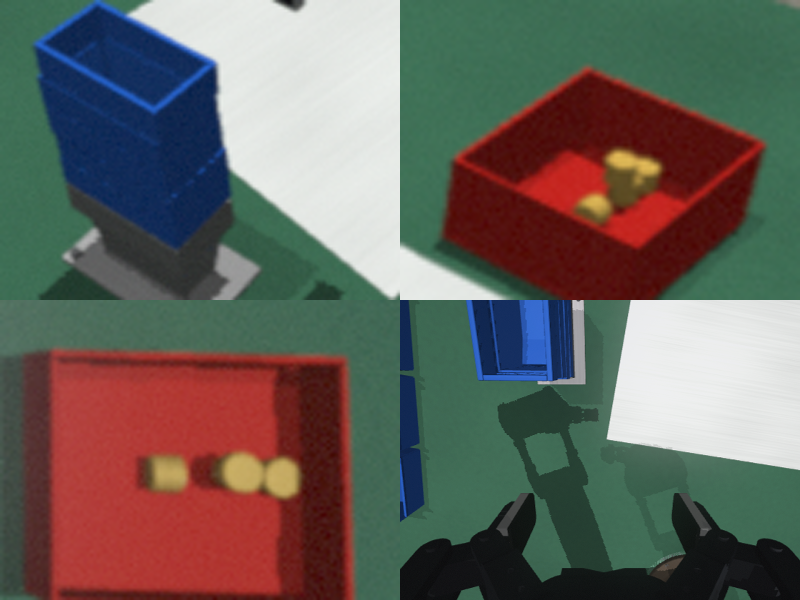

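Four bushes show in the bin and the stack looks closed, with bystanders in place. I'll check T2's seat height against the side picture's rim corners.

```bash
python3 - <<'E'
from h import *
M,K=cam2world('side')
obs=np.array([[98,2],[38,45],[155,110],[215,65]])/2.857+[150,230]
from scipy.optimize import least_squares
def P(v,z): 
    c,s=np.cos(v[2]),np.sin(v[2]); return np.array([[x*c-y*s+v[0],x*s+y*c+v[1],z] for x,y in((-.062,-.033),(-.062,.033),(.062,.033),(.062,-.033))])
q=proj(P((.519,.373,.158),.248),M,K); print(q.round(1).tolist(),obs.round(1).tolist())
for z in(.244,.248,.252,.256):
    print(z,(proj(P((.519,.373,.158),z),M,K).mean(0)-obs.mean(0)).round(2))
r=[];t=[]
for i in range(6):
    grab_frame('side'); r+=[d[1] for d in find('T2_c','side')[:1]]; t+=[d[1] for d in find('T1_c','side')[:1]]
print(np.mean(r,0),np.std(r,0),np.mean(t,0))
r=[]
for i in range(4): grab_frame('top'); r+=[d[1] for d in find('T2_c','top')[:1]]
print(np.mean(r,0),np.std(r,0))
E
```

```text
[[225.1, 251.4], [203.2, 270.2], [160.5, 246.1], [183.0, 229.7]] [[184.3, 230.7], [163.3, 245.8], [204.3, 268.5], [225.3, 252.8]]
0.244 [-1.09  1.32]
0.248 [-1.34 -0.07]
0.252 [-1.6  -1.47]
0.256 [-1.85 -2.88]
[0.51865    0.37288333 0.20341667] [0.00085781 0.00127072 0.0010558 ] [0.51713333 0.37396667 0.16471667]
[0.5195     0.3721     0.20583333] [0.00053541 0.00109848 0.00067987]
```

```bash
python3 -c "
from station import *
print(hand_in())"
```

```text
the job is handed in; nothing more can be done
None
```

I've handed the job in: all five blue tubs are nested on the dock, all four bushes are in the red bin, and the bottle and jar showed no shift. I didn't get a final reading on the flange, but no move went near it. The hand-in gave no verdict.

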